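# Nest and square a bundle of salvaged heat-spreader angles

## Task

Draw the red end stop of the blue bundling jig fully back, then lay every metal angle that is on the bench over the jig's saddle, nested one over another, ridge up. When all are nested, slide the end stop up against the bundle so that it pushes the angles' ends flush against the fixed blue posts, and leave it there with the bundle still nested. Leave the other things on the bench where they are.

Things in the scene. Friction and masses are not known exactly. Their poses are not given: they have to be found in the camera images.
- angle1: metal angle, legs 50 x 50 x 8 mm, 64 mm long, about 0.13 kg, standing like a tent; may be absent. Origin: mid-length, level with the legs' lower edges (z = 0 on the bench); x along the ridge, z up. Ridge 41 mm above the origin, its underside 29.7 mm; legs reach 35 mm either side. Ends alike, square cut: pick it up from above by them, by the top 10 mm only, so that fingers clear the angle beneath
- angle2: metal angle, legs 50 x 50 x 8 mm, 64 mm long, about 0.13 kg, standing like a tent; may be absent. Origin: mid-length, level with the legs' lower edges (z = 0 on the bench); x along the ridge, z up. Ridge 41 mm above the origin, its underside 29.7 mm; legs reach 35 mm either side. Ends alike, square cut: pick it up from above by them, by the top 10 mm only, so that fingers clear the angle beneath
- angle3: metal angle, legs 50 x 50 x 8 mm, 64 mm long, about 0.13 kg, standing like a tent; may be absent. Origin: mid-length, level with the legs' lower edges (z = 0 on the bench); x along the ridge, z up. Ridge 41 mm above the origin, its underside 29.7 mm; legs reach 35 mm either side. Ends alike, square cut: pick it up from above by them, by the top 10 mm only, so that fingers clear the angle beneath
- angle4: metal angle, legs 50 x 50 x 8 mm, 64 mm long, about 0.13 kg, standing like a tent; may be absent. Origin: mid-length, level with the legs' lower edges (z = 0 on the bench); x along the ridge, z up. Ridge 41 mm above the origin, its underside 29.7 mm; legs reach 35 mm either side. Ends alike, square cut: pick it up from above by them, by the top 10 mm only, so that fingers clear the angle beneath
- angle5: metal angle, legs 50 x 50 x 8 mm, 64 mm long, about 0.13 kg, standing like a tent; may be absent. Origin: mid-length, level with the legs' lower edges (z = 0 on the bench); x along the ridge, z up. Ridge 41 mm above the origin, its underside 29.7 mm; legs reach 35 mm either side. Ends alike, square cut: pick it up from above by them, by the top 10 mm only, so that fingers clear the angle beneath
- angle6: metal angle, legs 50 x 50 x 8 mm, 64 mm long, about 0.13 kg, standing like a tent; may be absent. Origin: mid-length, level with the legs' lower edges (z = 0 on the bench); x along the ridge, z up. Ridge 41 mm above the origin, its underside 29.7 mm; legs reach 35 mm either side. Ends alike, square cut: pick it up from above by them, by the top 10 mm only, so that fingers clear the angle beneath
- jig: bundling jig fixed to the bench: blue plate 100 mm wide, 10 mm thick, x from -60 to 200 mm. Origin: on the bench under the saddle's ridge; x along the saddle, from the fixed blue posts towards the red end stop; z up. An angle flush against the fixed posts has its origin at x = 0
- saddle (a point): point at jig x = 0 on the ridge of the dark steel saddle bar (x from -20 to 36 mm in the jig's frame, faces 45 degrees either side), 45.7 mm above the bench. The first angle nested on it has its origin 16 mm above the bench, each further one 11.3 mm higher
- fixed_face (a point): midway between the two fixed blue posts, on the plane of the faces that the angles' ends meet, 32 mm from the jig's origin, 45 mm above the bench. The posts are 14 mm wide, 100 mm high, 56 mm clear between them: a gripper finger passes between
- end_stop (a joint): red end stop, slides along the jig's x with about 2 N friction, stays where left. Value in m: 0 innermost, 0.090 fully back. Its two red posts match the fixed ones (100 mm high, 56 mm apart); the distance between red and blue faces is 30 mm plus the value: 0.034 just touches 64 mm angles lying against the fixed posts. Starts between 0 and 0.02, its posts then in the way of the angles
- stop_grip (a point): middle of the top of the black upright grip on the end stop, 74 mm above the bench: 14 mm thick along the jig's x, 34 mm wide, free for 50 mm downwards; 70 mm beyond (+x) the red faces that meet the angles, at jig x = 68 mm plus the joint's value. Axes parallel to the jig's
- bolt1: loose steel bolt, 33 mm long, 16 mm head, lying among the angles; not part of the job, leave it where it is
- bolt2: loose steel bolt, 33 mm long, 16 mm head; not part of the job, leave it where it is
- screwdriver: red-handled screwdriver, 180 mm; not part of the job, leave it where it is
- wrench: wrench, 180 mm, lying flat; not part of the job, leave it where it is
- drill: yellow cordless drill standing on its battery, about 75 x 160 mm, 185 mm tall; not part of the job, leave it where it is
- socket: steel wrench socket standing upright, 24 mm across, 32 mm tall; not part of the job, leave it where it is
Not all that is in view belongs to the job. What is shaped like the angle5 but black or purple is not meant.

How it is judged (in metres and radians):
On the way, in this order (a step that is already met when the one before it is completed fails the run):
1. the end stop is drawn fully back (over 0.08) (value of joint end_stop above 0.08 m), for 0.2 s.
2. every angle present is nested on the saddle, ridge up (x of angle1 in the frame of jig between -0.01 and 0.05 m and y of angle1 in the frame of jig between -0.005 and 0.005 m and z of angle1 in the frame of jig between 0.012 and 0.077 m and angle between the x axis of each of angle1, angle2, angle3, angle4, angle5, angle6 and the x axis of jig, either way round below 0.09 rad and angle between each of angle1, angle2, angle3, angle4, angle5, angle6's own z axis and vertical below 0.09 rad and linear speed of each of angle1, angle2, angle3, angle4, angle5, angle6 below 0.02 m/s and x of angle2 in the frame of jig between -0.01 and 0.05 m and y of angle2 in the frame of jig between -0.005 and 0.005 m and z of angle2 in the frame of jig between 0.012 and 0.077 m and x of angle3 in the frame of jig between -0.01 and 0.05 m and y of angle3 in the frame of jig between -0.005 and 0.005 m and z of angle3 in the frame of jig between 0.012 and 0.077 m and x of angle4 in the frame of jig between -0.01 and 0.05 m and y of angle4 in the frame of jig between -0.005 and 0.005 m and z of angle4 in the frame of jig between 0.012 and 0.077 m and x of angle5 in the frame of jig between -0.01 and 0.05 m and y of angle5 in the frame of jig between -0.005 and 0.005 m and z of angle5 in the frame of jig between 0.012 and 0.077 m and x of angle6 in the frame of jig between -0.01 and 0.05 m and y of angle6 in the frame of jig between -0.005 and 0.005 m and z of angle6 in the frame of jig between 0.012 and 0.077 m), for 0.3 s.
At the end, for the whole second after the job is handed in: every angle present is nested on the saddle, ridge up, within 5 mm across, 5 degrees, its ends flush within 4.5 mm of the fixed posts, at rest; the end stop stands against the bundle (value 0.031 to 0.0385) and is at rest (x of angle1 in the frame of jig between -0.0045 and 0.0045 m and y of angle1 in the frame of jig between -0.005 and 0.005 m and z of angle1 in the frame of jig between 0.012 and 0.077 m and angle between the x axis of each of angle1, angle2, angle3, angle4, angle5, angle6 and the x axis of jig, either way round below 0.09 rad and angle between each of angle1, angle2, angle3, angle4, angle5, angle6's own z axis and vertical below 0.09 rad and linear speed of each of angle1, angle2, angle3, angle4, angle5, angle6 below 0.02 m/s and x of angle2 in the frame of jig between -0.0045 and 0.0045 m and y of angle2 in the frame of jig between -0.005 and 0.005 m and z of angle2 in the frame of jig between 0.012 and 0.077 m and x of angle3 in the frame of jig between -0.0045 and 0.0045 m and y of angle3 in the frame of jig between -0.005 and 0.005 m and z of angle3 in the frame of jig between 0.012 and 0.077 m and x of angle4 in the frame of jig between -0.0045 and 0.0045 m and y of angle4 in the frame of jig between -0.005 and 0.005 m and z of angle4 in the frame of jig between 0.012 and 0.077 m and x of angle5 in the frame of jig between -0.0045 and 0.0045 m and y of angle5 in the frame of jig between -0.005 and 0.005 m and z of angle5 in the frame of jig between 0.012 and 0.077 m and x of angle6 in the frame of jig between -0.0045 and 0.0045 m and y of angle6 in the frame of jig between -0.005 and 0.005 m and z of angle6 in the frame of jig between 0.012 and 0.077 m and value of joint end_stop between 0.031 and 0.0385 m and velocity of joint end_stop below 0.01 m/s); the robot touches nothing.
It fails at once if another thing on the bench is moved by more than 6 cm (distance of any of bolt1, bolt2, screwdriver, wrench, drill, socket from where it was at the start of the episode above 0.06 m).
Of angle1, angle2, angle3, angle4, angle5, angle6 only 4 to 6 are there at a start; the rules pass over those that are not, and their reading is None.
At some moment in a run one of angle1, angle2, angle3, angle4, angle5, angle6 may be knocked a few centimetres aside while the robot is not near it.
It also fails if it takes over 210 s, if anything falls off the work surface, if the arm or the gripper's body presses on something with over 40 N, if the wrist force passes 120 N, or if a joint passes its speed limit or range.

## Robot

A 6-joint arm with a two-finger parallel gripper is mounted at the origin on the work surface. World frame = base frame: x ahead of the robot, y to its left, z up, the work surface at z = 0. Lengths are in mm, angles in rad, forces in N, time in s.
With the tool pointing down it reaches from about 350 to 850 mm from the base axis. Payload 8.1 kg.
Tool frame: the origin (TCP) lies on the centre line of the jaws, within the pads' length; the fingertips stand arm.tip_extent ahead of it and the grasp point (between the pads) lies 11 mm behind it (arm.tip_extent is the distance from the TCP to the fingertips, in mm); y points along the fingers, x is the direction in which the jaws open and shut, and the axes are right-handed (so a half turn about y gives the same grasp; the last joint's range is limited). The gripper opens to 85 mm and grips with 20 to 120 N. Pads are 22 mm wide; open, the fingers measure 114 mm over their backs; the gripper's body (76 mm by 85 mm) begins 54 mm behind the grasp point. The pads swing forward as they close: fully open they stand 13 mm farther back than shut.
Start: joints at [-1.355, 0.13, 1.488, -0, 1.523, -0.085], TCP at [177.791, -573.058, 239.292] pointing down, gripper open.
Joint ranges: [-2.96, 2.96], [-0.89, 2.26], [0.02, 2.5], [-1.34, 4.48], [0, 2.73], [-2.66, 2.66]. Speed limits (rad/s): [2.39, 2.39, 2.79, 3.14, 3.14, 3.14].

## Interface

Orientations are given as a unit quaternion [w, x, y, z].
In Python, from bench import arm, vision gives the robot as it stands.
- The arm moves only by the tool play_rows, never from a script. Its argument "increments" is a list of rows, each a list of 5 numbers: the shift along the tool's x, y, z in cm, then the turn about the tool's y in rad, then the closure, from -1 (fully open) to 1 (shut). A call has 1 to 10 rows; each row shifts and turns the pose as measured when the row begins, along the tool's axes as they then stand; what a row does not reach is not made up. A row lasts 1/8 s, in which the tool goes at most 62.5 mm and 10.7 degrees, less where a joint would pass 70% of its speed; a pose out of reach is approached as far as the arm can. A call with a gripper value outside its range is refused whole. The fingers move at their own pace and stop on an object; the grip force is fixed at half the most. Time passes only in rows, so rows that do not move let the fingers close. It gives the time, the measured TCP pose, the force and the opening at its end, in the units of the state.
- arm.read_state(): the state, without advancing time (a new reading comes with each control period).
- vision.snapshot(name): name is "side" or "top"; returns a dict with "frame" (384x512x3 uint8, red, green, blue), "range_z" (384x512 float32, mm along the optical axis (not along the pixel's ray), 0 where there is no reading), "fx", "fy", "cx", "cy" (pixels), "k1" (the pictures are not rectified: a ray, as slopes to the right and down, at radius r is drawn at 1 + k1 r^2 times it, then the intrinsics apply), "pose" (4x4, takes a point from camera to world coordinates). Camera axes: x right, y up, looking along -z (the intrinsics and any distortion apply to the point x, -y, -z); pixel columns grow to the right and rows downward; lengths in mm; the calibration is good to about 2 mm. A picture is of the moment at which its call begins.
- arm.hand_in(): hands the job in, once; it reports no verdict.
Trained networks look in a picture, given as the dict that the camera call returned (one of the last four; its "shot" number tells which), for a name from the list of things; names that differ only in an ending like _2 or _b are one class to them, and where a whole thing is asked for, a point or a joint stands for the part that bears it (a point fixed in the world has none). Each returns a list of dicts, best first, with "p" (0 to 1); they miss things now and then, are a little off and sometimes report something else, mostly with a low value. They report only what shows in the picture. A call takes as long as a camera call. They do not tell look-alikes from the thing itself.
- vision.find_in(picture, name): "location" ([x, y, z] in mm, in the coordinates of the camera as it stood for that picture, good to about 4 mm: the middle of the surface that is visible of it).
The state is a dict: "clock": time; "joints": joint angles; "joint_vel": joint speeds; "joint_torque": joint torques, N m; "ee_pos": TCP position; "eef_rot": TCP orientation; "contact_force": force on the tool from outside, world axes, zero at the start; "ft_torque": the same for the moment, N m; "finger_gap": finger opening in mm.
Only numpy, scipy, OpenCV 4.12 (cv2) and the standard library are available. Lean on these libraries where they do the work, as an engineer would, in place of code of your own. Each camera call takes 0.05 s, during which the arm holds its last target. There are 200 camera calls.

## Working session

There is one attempt and no reset: what is moved stays moved. The work goes in short steps, Python scripts to look and compute and a tool call to move; the robot and the scene stay as the last step left them, time stands still between calls to the robot, and variables do not carry over. Pictures are saved under pics/ and viewed, about 12 in all and at most 16, crops included, and the job is handed in when it is done.

Besides the shell and the picture viewer there is one more tool, called by a JSON object that holds its "method" and its "body", one argument or row to a line. play_rows: Moves the arm, as the interface text tells. Its arguments: {"type":"object","properties":{"increments":{"type":"array","items":{"type":"array","items":{"type":"number"}}}},"required":["increments"]}

```bash
ls; mkdir -p pics
cat > h.py <<'E'
import numpy as np, cv2
from bench import arm, vision
def world(s):
    H,W=s['range_z'].shape
    v,u=np.mgrid[0:H,0:W].astype(float)
    xd=(u-s['cx'])/s['fx']; yd=(v-s['cy'])/s['fy']
    x,y=xd.copy(),yd.copy()
    for _ in range(10):
        f=1+s['k1']*(x*x+y*y); x=xd/f; y=yd/f
    z=s['range_z']
    P=np.stack([x*z,-y*z,-z],-1)
    T=np.array(s['pose'])
    W_=P@T[:3,:3].T+T[:3,3]
    W_[z<=0]=np.nan
    return W_
def c2w(s,p):
    T=np.array(s['pose']); return T[:3,:3]@np.array(p)+T[:3,3]
def save(n,im): cv2.imwrite('pics/'+n,im[...,::-1])
E
python3 - <<'E'
from h import *
st=arm.read_state(); print(st, arm.tip_extent)
for n in ['top','side']:
    s=vision.snapshot(n); np.savez(n+'0.npz',**{k:v for k,v in s.items()})
    save(n+'0.png',cv2.resize(s['frame'],(768,576)))
    print(n,np.round(s['pose'],3).tolist(),s['fx'],s['k1'])
    for name in ['angle1','jig','stop_grip','bolt1','socket','drill','wrench','screwdriver']:
        for d in vision.find_in(s,name): print(name,round(d['p'],2),np.round(c2w(s,d['location'])))
E
```

```text
pics
{'clock': 0.0, 'joints': array([-1.35539781e+00,  1.31189402e-01,  1.48932626e+00, -1.33693471e-05,
        1.52299438e+00, -8.53723673e-02]), 'joint_vel': array([-0.00151251,  0.00036531, -0.00040049, -0.00058478, -0.0003296 ,
       -0.00099688]), 'joint_torque': array([ 2.94930120e-03, -5.69394386e+01, -5.00550377e+01, -4.98607756e-05,
        1.45115741e-02, -4.99521559e-05]), 'ee_pos': array([ 177.66726377, -572.50972875,  238.2017587 ]), 'eef_rot': array([ 0.56970984, -0.56882255,  0.4199593 , -0.41893412]), 'contact_force': array([-0.41911528, -0.19746467,  0.81015525]), 'ft_torque': array([-0.02375515,  0.06063719, -0.02411888]), 'finger_gap': 85.41649780312808} 8.0
top [[-0.015, 0.985, -0.169, 360.691], [-1.0, -0.015, 0.001, 67.228], [-0.002, 0.169, 0.986, 1073.1], [0.0, 0.0, 0.0, 1.0]] 388.1341350955466 0.029820870041746723
angle1 0.94 [ 596. -342.   22.]
angle1 0.81 [585. -29.  24.]
angle1 0.79 [ 406. -368.   25.]
angle1 0.79 [ 479. -235.   25.]
angle1 0.69 [450. -70.  24.]
angle1 0.59 [ 328. -214.   23.]
angle1 0.58 [ 581. -206.   25.]
jig 0.8 [498. 185.   7.]
stop_g
[... 254 characters left out ...]
3, 0.091, -0.159, 377.672], [-0.183, 0.499, -0.847, -846.987], [0.002, 0.862, 0.507, 619.558], [0.0, 0.0, 0.0, 1.0]] 416.05047490975335 -0.12537420369183908
angle1 0.96 [ 319. -229.   23.]
angle1 0.88 [ 470. -250.   20.]
angle1 0.68 [ 589. -229.   27.]
angle1 0.65 [ 413. -384.   23.]
angle1 0.61 [437. -90.  24.]
angle1 0.61 [584. -37.  26.]
angle1 0.57 [ 591. -364.   23.]
jig 0.73 [495. 101.  28.]
stop_grip 0.72 [506. 197.  50.]
bolt1 0.51 [ 515. -157.   14.]
bolt1 0.34 [701. 110.  25.]
socket 0.61 [703. 111.  23.]
socket 0.33 [494. 108.  30.]
drill 0.61 [602. 445. 114.]
drill 0.39 [440. -90.  25.]
wrench 0.89 [ 725. -279.    7.]
wrench 0.32 [606. 446. 112.]
screwdriver 0.55 [721. -83.  24.]
```

View pics/top0.png

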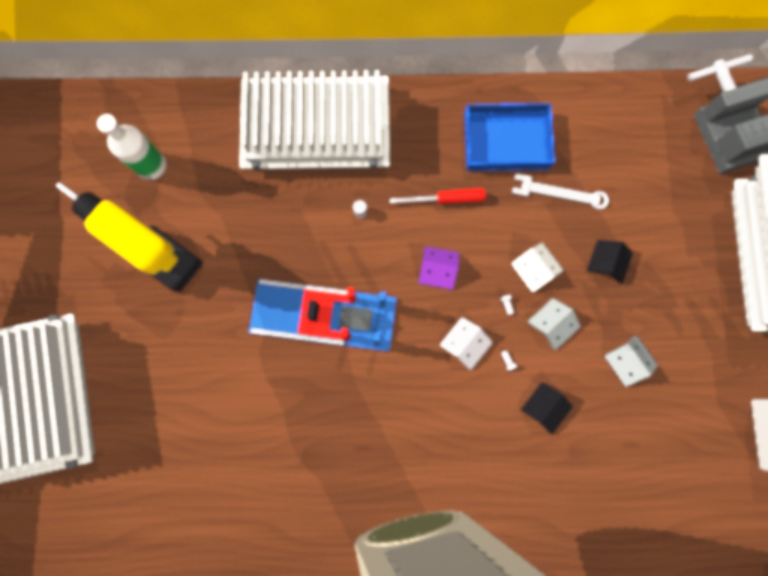

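View pics/side0.png

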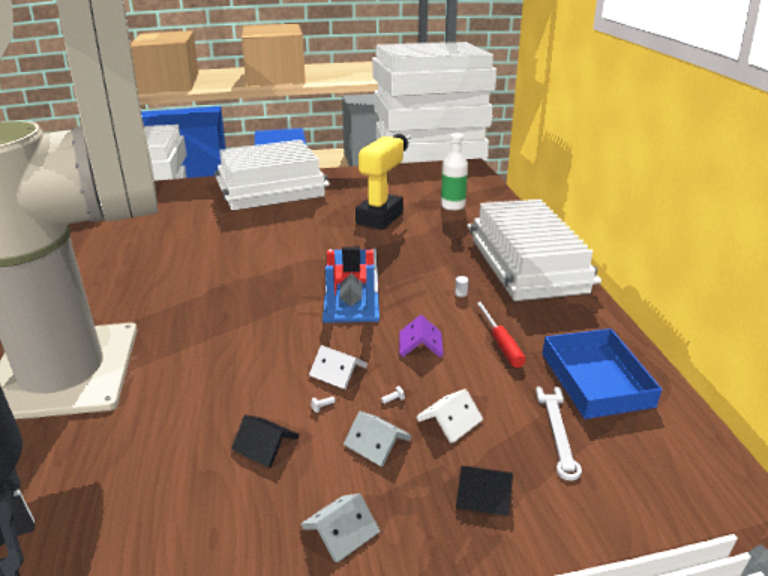

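Top view: four metal (white/grey) angles are at about px (466,343), (537,267), (554,323) and (631,362). The look-alikes are two black and one purple. The jig is at (320,315), with its stop facing left (+y world). The side view agrees. Next I fit the poses.

```bash
cat >> h.py <<'E'
from scipy.optimize import least_squares
def tent(W,c,r=55,z0=0.):
    """fit ridge: c xy guess; returns x,y,theta(ridge dir),zorigin, rms, n"""
    P=W.reshape(-1,3); P=P[np.isfinite(P).all(1)]
    P=P[(np.hypot(P[:,0]-c[0],P[:,1]-c[1])<r)&(P[:,2]>z0+5)&(P[:,2]<z0+50)]
    best=None
    for t0 in np.arange(0,np.pi,np.pi/8):
        def f(q):
            lat=-(P[:,0]-c[0])*np.sin(q[1])+(P[:,1]-c[1])*np.cos(q[1])-q[0]
            return P[:,2]-(z0+q[2]+41-np.abs(lat))
        q=least_squares(f,[0,t0,0],loss='soft_l1',f_scale=2)
        if best is None or q.cost<best.cost: best=q; res=f(q.x)
    q=best.x; th=q[1]; G=P[np.abs(res)<5]
    a=(G[:,0]-c[0])*np.cos(th)+(G[:,1]-c[1])*np.sin(th)
    lo,hi=np.percentile(a,[1,99]); m=(lo+hi)/2
    x=c[0]+m*np.cos(th)-q[0]*np.sin(th); y=c[1]+m*np.sin(th)+q[0]*np.cos(th)
    return np.round([x,y,th%np.pi,q[2],hi-lo,np.sqrt(np.mean(np.clip(res,-5,5)**2)),len(P)],3)
E
python3 - <<'E'
from h import *
S={n:dict(np.load(n+'0.npz')) for n in ['top','side']}
Wt,Ws=world(S['top']),world(S['side'])
for c in [(450,-75),(479,-240),(408,-375),(583,-212)]:
    for W in (Wt,Ws,np.concatenate([Wt.reshape(-1,3),Ws.reshape(-1,3)])):
        print(c,tent(W,c).tolist())
for n,W,f in (('top',Wt,S['top']['frame']),('side',Ws,S['side']['frame'])):
    P=W.reshape(-1,3);C=f.reshape(-1,3).astype(int)
    m=np.isfinite(P).all(1)&(abs(P[:,0]-500)<110)&(P[:,1]>20)&(P[:,1]<360)
    P=P[m];C=C[m]
    b=P[(P[:,2]>5)&(P[:,2]<15)]
    r=cv2.minAreaRect(b[:,:2].astype(np.float32)); print(n,'plate',r,len(b), np.round(np.percentile(b,[1,99],axis=0)))
    red=P[(C[:,0]>120)&(C[:,1]<60)&(P[:,2]>80)]; blue=P[(C[:,2]>90)&(C[:,0]<70)&(P[:,2]>80)]
    bk=P[(C.max(1)<60)&(P[:,2]>60)&(P[:,2]<80)]
    for k,g in (('red',red),('blue',blue),('black',bk)):
        print(k,len(g), np.round(np.percentile(g,[3,50,97],axis=0)).tolist() if len(g) else '')
    sd=P[(P[:,2]>22)&(P[:,2]<50)]
    np.save('j_'+n+'.npy',P)
E
```

```text
(450, -75) [444.85, -75.71, 2.429, -0.797, 63.037, 1.955, 601.0]
(450, -75) [445.446, -76.237, 2.443, 0.002, 64.958, 2.362, 612.0]
(450, -75) [445.234, -76.296, 2.436, -0.499, 64.565, 2.208, 1213.0]
(479, -240) [478.587, -238.868, 2.272, -0.212, 65.031, 2.147, 634.0]
(479, -240) [480.035, -238.71, 2.293, 0.423, 64.11, 2.083, 854.0]
(479, -240) [479.142, -238.915, 2.286, -0.218, 64.936, 2.161, 1488.0]
(408, -375) [411.392, -372.872, 0.544, -0.884, 62.471, 2.222, 622.0]
(408, -375) [410.999, -372.526, 0.561, 0.677, 63.375, 1.792, 1276.0]
(408, -375) [411.292, -372.937, 0.555, -0.016, 63.177, 2.042, 1898.0]
(583, -212) [586.488, -214.286, 0.595, -0.543, 62.851, 2.166, 564.0]
(583, -212) [587.305, -214.552, 0.597, 0.555, 64.495, 2.077, 754.0]
(583, -212) [586.961, -214.708, 0.596, 0.187, 63.612, 2.207, 1318.0]
top plate ((499.44049072265625, 190.22286987304688), (215.00018310546875, 334.9522399902344), 0.49161791801452637) 2127 [[439.  58.   5.]
 [564. 314.  15.]]
red 30 [[453.0, 125.0, 82.0], [460.0, 136.0, 98.0], [529.0, 145.0, 102.0]]
blue 16 [[445.0, 71.0, 85.0], [513.0, 79.0, 97.0], [516.0, 90.0, 102.0]]
black 33 [[489.0, 192.0, 61.0], [500.0, 195.0, 73.0], [513.0, 199.0, 76.0]]
side plate ((499.4515380859375, 190.56932067871094), (332.9984130859375, 218.81619262695312), 89.78939056396484) 687 [[399.  41.   5.]
 [606. 350.  15.]]
red 67 [[454.0, 124.0, 80.0], [466.0, 134.0, 90.0], [534.0, 139.0, 100.0]]
blue 65 [[446.0, 69.0, 81.0], [457.0, 79.0, 91.0], [525.0, 84.0, 101.0]]
black 62 [[488.0, 190.0, 60.0], [504.0, 194.0, 69.0], [519.0, 199.0, 77.0]]
```

```bash
cat > jig.py <<'E'
from h import *
S=dict(np.load('top0.npz')); W=world(S)
W2=world(dict(np.load('side0.npz')))
m=((W[...,2]>6)&(W[...,1]>20)&(W[...,1]<360)&(abs(W[...,0]-500)<90)).astype(np.uint8)
m=cv2.morphologyEx(m,cv2.MORPH_OPEN,np.ones((5,5)))
n,l,st,_=cv2.connectedComponentsWithStats(m); k=1+np.argmax(st[1:,4])
P=W[l==k]; b=P[(P[:,2]<16)]
r=cv2.minAreaRect(b[:,:2].astype(np.float32)); print(r,len(b))
# edges by percentiles vs angle
best=min((np.prod([np.ptp(np.percentile(b[:,:2]@np.array([np.cos(t+o),np.sin(t+o)]),[1,99])) for o in (0,np.pi/2)]),t) for t in np.arange(1.3,1.8,.005))
print('yaw',best)
# saddle ridge fit, using both cams: roof z=45.7-|lat|
A=np.concatenate([W.reshape(-1,3),W2.reshape(-1,3)]);A=A[np.isfinite(A).all(1)]
q0=A[(abs(A[:,0]-490)<35)&(A[:,1]>80)&(A[:,1]<140)&(A[:,2]>20)&(A[:,2]<50)]
for D in (W.reshape(-1,3),W2.reshape(-1,3)):
    D=D[np.isfinite(D).all(1)]
    for t in (1.55,1.6,1.65,1.7):
        e=np.array([np.cos(t),np.sin(t)]); nrm=np.array([-e[1],e[0]])
        L=(D[:,:2]-[490,110])@nrm; Aa=(D[:,:2]-[490,110])@e
        G=(abs(L)<25)&(abs(Aa)<16)&(D[:,2]>22)&(D[:,2]<52)
        f=lambda q:D[G,2]-(45.7+q[1]-abs(L[G]-q[0]-q[2]*Aa[G]))
        s=least_squares(f,[0,0,0],loss='soft_l1',f_scale=2)
        print(t,np.round(s.x,3),G.sum(),round(s.cost,1))
# sides of plate: extremes of lateral
t=best[1]; e=np.array([np.cos(t),np.sin(t)]); nrm=np.array([-e[1],e[0]])
print('along',np.percentile(b[:,:2]@e,[1,3,97,99]),'lat',np.percentile(b[:,:2]@nrm,[1,3,97,99]))
E
python3 jig.py
```

```text
((498.9984130859375, 167.48104858398438), (222.12574768066406, 99.33125305175781), 82.11006927490234) 1264
yaw (np.float64(21001.61287671716), np.float64(1.4199999999999975))
1.55 [-0.526 -0.696 -0.123] 162 214.8
1.6 [-0.534 -0.606 -0.173] 161 213.7
1.65 [-0.534 -0.493 -0.22 ] 160 211.1
1.7 [-0.529 -0.394 -0.271] 160 213.4
1.55 [-1.483  0.805 -0.146] 144 1010.3
1.6 [-1.622  0.812 -0.199] 145 1037.0
1.65 [-1.708  1.003 -0.24 ] 144 1032.1
1.7 [-1.808  1.187 -0.303] 146 1042.4
along [132.37676849 136.23681601 343.68326401 347.9908397 ] lat [-516.78895174 -515.09127209 -420.40948734 -419.38523056]
```

```bash
cat > jig2.py <<'E'
from h import *
S=dict(np.load('top0.npz')); F=S['frame'].astype(int); T=S['pose']
v,u=np.mgrid[0:384,0:512]
p=cv2.undistortPoints(np.stack([u,v],-1).reshape(-1,1,2).astype(float),np.array([[S['fx'],0,S['cx']],[0,S['fy'],S['cy']],[0,0,1]]),np.array([S['k1'],0,0,0,0])).reshape(384,512,2)
d=np.stack([p[...,0],-p[...,1],-np.ones((384,512))],-1)@T[:3,:3].T
Z=10; X=T[:3,3]+d*((Z-T[2,3])/d[...,2])[...,None]
m=(F[...,2]>F[...,0]+35)&(X[...,1]>20)&(X[...,1]<340)&(abs(X[...,0]-500)<90)
b=X[m][:,:2]
for t in (1.40,1.425,1.45):
    e=np.array([np.cos(t),np.sin(t)]); n=np.array([-e[1],e[0]])
    A=b@e; L=b@n; 
    print(t,len(b),'along',np.percentile(A,[.3,1,2,98,99,99.7]).round(1),'lat',np.percentile(L,[.5,1,2,98,99]).round(1))
r=cv2.minAreaRect(b.astype(np.float32)); print(r)
# heights region
t=1.425;e=np.array([np.cos(t),np.sin(t)]); n=np.array([-e[1],e[0]])
for nm in ('top0','side0'):
    s=dict(np.load(nm+'.npz'));W=world(s);f=s['frame'].astype(int)
    for k,mm in (('red',(f[...,0]>110)&(f[...,1]<70)),('blue',(f[...,2]>80)&(f[...,0]<80)),('black',f.max(-1)<70)):
        lo=62 if k=='black' else 60
        q=W[mm&(W[...,2]>lo)&(W[...,2]<106)&(W[...,1]>20)&(W[...,1]<340)&(abs(W[...,0]-500)<90)]
        L=q[:,:2]@n; 
        for sg in ((L<-468.4),(L>-468.4)):
            print(nm,k,sg.sum(),'along',np.percentile(q[sg,:2]@e,[5,50,95]).round(1),'lat',np.percentile(L[sg],[5,50,95]).round(1))
E
python3 jig2.py
```

```text
1.4 1953 along [138.  139.1 140.6 394.8 396.4 397.5] lat [-517.5 -515.6 -513.5 -418.1 -416.6]
1.425 1953 along [126.3 127.4 128.8 383.3 384.9 386. ] lat [-521.5 -519.8 -517.9 -422.9 -421.2]
1.45 1953 along [114.3 115.5 117.1 371.5 373.1 374.6] lat [-525.2 -523.8 -521.9 -427.2 -425.3]
((504.920654296875, 184.67462158203125), (261.9635314941406, 107.923828125), 82.00189971923828)
top0 red 42 along [200.5 205.5 276.5] lat [-508.6 -497.6 -473.6]
top0 red 45 along [200.7 206.7 276.6] lat [-463.2 -436.5 -427.7]
top0 blue 19 along [145.2 148.4 153.1] lat [-502.8 -498.4 -497. ]
top0 blue 28 along [145.4 149.6 154.2] lat [-440.  -432.7 -427.5]
top0 black 17 along [263.5 266.  270.6] lat [-479.8 -474.4 -469.3]
top0 black 17 along [263.5 265.8 268.7] lat [-466.6 -461.2 -454.9]
side0 red 35 along [199.4 201.9 205.2] lat [-510.4 -505.  -499.5]
side0 red 49 along [200.1 202.6 206.2] lat [-442.2 -435.9 -429.7]
side0 blue 60 along [144.2 146.4 148.6] lat [-509.3 -504.2 -498.7]
side0 blue 74 along [143.6 146.1 149. ] lat [-441.7 -435.3 -429.3]
side0 black 33 along [262.3 264.4 268.3] lat [-485.8 -477.2 -468.8]
side0 black 27 along [263.1 265.7 270.5] lat [-466.1 -460.2 -454.5]
```

```bash
cat >> h.py <<'E'
from scipy.spatial.transform import Rotation as Rn
JO=np.array([490.6,116.0]); JY=1.425
def jig(x,y=0): return JO+x*np.array([np.cos(JY),np.sin(JY)])+y*np.array([-np.sin(JY),np.cos(JY)])
def R0(st):
    q=st['eef_rot']; return Rn.from_quat([q[1],q[2],q[3],q[0]])
def plan(way,st=None):
    """way: list of (x,y,z,yaw or None,nrows); prints per-row tool increments"""
    st=st or arm.read_state(); R=R0(st); p=np.array(st['ee_pos'])
    M=R.as_matrix(); yaw=np.arctan2(M[1,0],M[0,0])
    print('t',round(st['clock'],2),'pos',p.round(1),'yaw',round(yaw,3),'tilt',(M[:,1]+[0,0,1]).round(3),'gap',round(st['finger_gap'],1),'tip',arm.tip_extent,'F',np.round(st['contact_force'],1),'q',np.round(st['joints'],2))
    for x,y,z,ty,n in way:
        dy=0 if ty is None else (ty-yaw+np.pi/2)%np.pi-np.pi/2
        d=np.array([x,y,z])-p
        if n is None: n=int(max(1,np.ceil(np.linalg.norm(d)/60),np.ceil(abs(dy)/.18)))
        for i in range(n):
            c,s=np.cos(yaw),np.sin(yaw)
            X=np.array([c,s,0]);Y=np.array([0,0,-1]);Z=np.cross(X,Y)
            print([round(float((d/n)@a)/10,2) for a in (X,Y,Z)]+[round(-dy/n,3)], end=' ')
            yaw+=dy/n
        print(); p=np.array([x,y,z],float)
E
python3 - <<'E'
from h import *
g=jig(84); print(g); plan([(*g,150,JY,None),(*g,60,None,3)])
E
```

```text
[502.80354973 199.10880443]
t 0.9 pos [ 177.8 -573.1  239.3] yaw -1.27 tilt [ 0. -0.  0.] gap 85.4 tip 8.0 F [-0.3 -0.2  1.2] q [-1.36  0.13  1.49  0.    1.52 -0.09]
[-4.27, 0.6, 3.59, np.float64(0.03)] [-4.38, 0.6, 3.47, np.float64(0.03)] [-4.48, 0.6, 3.33, np.float64(0.03)] [-4.58, 0.6, 3.2, np.float64(0.03)] [-4.67, 0.6, 3.06, np.float64(0.03)] [-4.76, 0.6, 2.92, np.float64(0.03)] [-4.85, 0.6, 2.78, np.float64(0.03)] [-4.93, 0.6, 2.63, np.float64(0.03)] [-5.0, 0.6, 2.48, np.float64(0.03)] [-5.07, 0.6, 2.33, np.float64(0.03)] [-5.14, 0.6, 2.18, np.float64(0.03)] [-5.2, 0.6, 2.03, np.float64(0.03)] [-5.26, 0.6, 1.87, np.float64(0.03)] [-5.32, 0.6, 1.72, np.float64(0.03)] [-5.36, 0.6, 1.56, np.float64(0.03)] 
[0.0, 3.0, 0.0, 0.0] [0.0, 3.0, 0.0, 0.0] [0.0, 3.0, 0.0, 0.0]
```

{"method": "play_rows", "body": {
  "increments": [
    [-4.3,0.6,3.6,0.03,-1],
    [-4.4,0.6,3.5,0.03,-1],
    [-4.5,0.6,3.3,0.03,-1],
    [-4.6,0.6,3.2,0.03,-1],
    [-4.7,0.6,3.1,0.03,-1],
    [-4.8,0.6,2.9,0.03,-1],
    [-4.9,0.6,2.8,0.03,-1],
    [-4.9,0.6,2.6,0.03,-1],
    [-5.0,0.6,2.5,0.03,-1],
    [-5.1,0.6,2.3,0.03,-1]
  ]
}}

```text
clock: 2.15
ee_pos: [402.8, -46.3, 178.6]
eef_rot: [-0.497, 0.495, -0.501, 0.507]
contact_force: [0.6, -0.5, 0.3]
finger_gap: 85.3
```

Run:
```python
from h import *
g=jig(84); plan([(*g,150,JY,None),(*g,58,None,3)])
```

```text
t 2.15 pos [402.8 -46.3 178.6] yaw -1.588 tilt [ 0.008 -0.004  0.   ] gap 85.3 tip 8.0 F [ 0.6 -0.5  0.3] q [-0.24 -0.4   2.08 -0.    1.45  1.35]
[-4.94, 0.57, 1.92, np.float64(0.026)] [-4.99, 0.57, 1.79, np.float64(0.026)] [-5.03, 0.57, 1.66, np.float64(0.026)] [-5.07, 0.57, 1.53, np.float64(0.026)] [-5.11, 0.57, 1.4, np.float64(0.026)] 
[0.0, 3.07, 0.0, 0.0] [0.0, 3.07, 0.0, 0.0] [0.0, 3.07, 0.0, 0.0]
```

{"method": "play_rows", "body": {
  "increments": [
    [-4.9,0.6,1.9,0.026,-1],
    [-5.0,0.6,1.8,0.026,-1],
    [-5.0,0.6,1.7,0.026,-1],
    [-5.1,0.6,1.5,0.026,-1],
    [-5.1,0.5,1.4,0.026,-1],
    [0,0,0,0,-1],
    [0,0,0,0,-1]
  ]
}}

```text
clock: 3.02
ee_pos: [506.6, 211.1, 149.1]
eef_rot: [-0.464, 0.46, -0.531, 0.539]
contact_force: [-0.5, -0.7, -0.0]
finger_gap: 85.7
```

Run:
```python
from h import *
g=jig(84); plan([(*g,150,JY,None),(*g,58,None,3)])
s=vision.snapshot('side'); np.savez('side1.npz',**s); save('s1.png',cv2.resize(s['frame'][90:250,160:340],(720,640))[:600])
W=world(s); f=s['frame'].astype(int)
# fingertip height: lowest depth points near the fingers above z 100
p=arm.read_state()['ee_pos']
P=W.reshape(-1,3);m=np.isfinite(P).all(1)&(np.hypot(P[:,0]-p[0],P[:,1]-p[1])<75)&(P[:,2]>105)
Q=P[m];print(p, np.percentile(Q[:,2],[0,1,3,10,50]).round(1))
```

```text
t 3.02 pos [506.6 211.1 149.1] yaw -1.716 tilt [ 0.011 -0.005  0.   ] gap 85.7 tip 8.0 F [-0.5 -0.7 -0. ] q [ 0.31  0.05  1.75 -0.01  1.34  2.02]
[1.24, -0.09, -0.2, np.float64(0.0)] 
[0.0, 3.07, 0.0, 0.0] [0.0, 3.07, 0.0, 0.0] [0.0, 3.07, 0.0, 0.0] 
[506.49750122 210.87199424 149.10044177] [159.5 171.3 192.1 252.2 386.5]
```

View pics/s1.png

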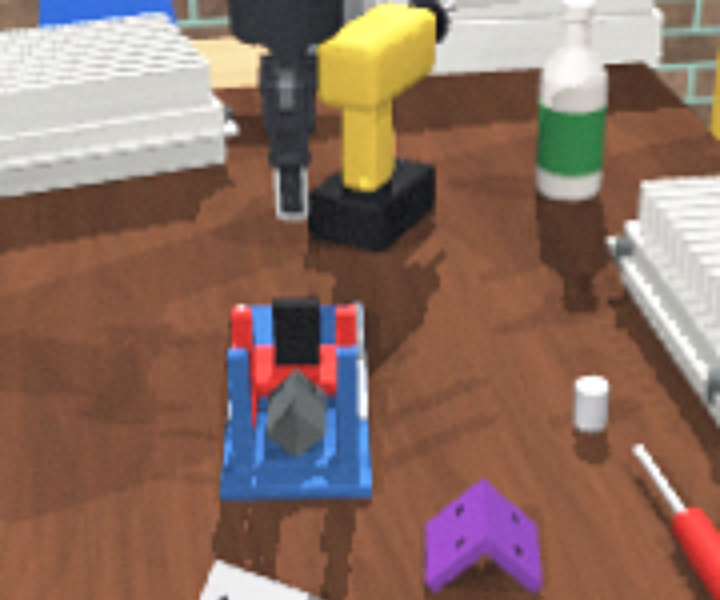

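The near fingertip shows at crop (292,218), i.e. full px (233,144.5). I'll compute its height from that.

```bash
cat >> h.py <<'E'
def ray(s,u,v):
    x,y=cv2.undistortPoints(np.array([[[u,v]]],float),np.array([[s['fx'],0,s['cx']],[0,s['fy'],s['cy']],[0,0,1]],float),np.array([s['k1'],0,0,0,0],float)).ravel()
    T=np.array(s['pose']); return T[:3,3],T[:3,:3]@np.array([x,-y,-1])
E
python3 - <<'E'
from h import *
s=dict(np.load('side1.npz'))
o,d=ray(s,233,144.5)
for off in (43,50,57):
    q=np.array([506.6,211.1])-off*np.array([np.cos(JY),np.sin(JY)])
    k=(q[1]-o[1])/d[1]; print(off,q,(o+k*d).round(1))
W=world(s); print(W[138:147,231:236].round(0).tolist())
E
```

```text
43 [500.35294478 168.55620726] [501.1 168.6 153.6]
50 [499.33598231 161.63047355] [500.3 161.6 156.8]
57 [498.31901983 154.70473985] [499.4 154.7 159.9]
[[[495.0, 156.0, 178.0], [498.0, 159.0, 177.0], [500.0, 157.0, 178.0], [502.0, 154.0, 179.0], [506.0, 158.0, 177.0]], [[494.0, 154.0, 177.0], [498.0, 159.0, 174.0], [500.0, 157.0, 175.0], [503.0, 155.0, 175.0], [505.0, 155.0, 175.0]], [[495.0, 157.0, 172.0], [498.0, 160.0, 171.0], [500.0, 158.0, 171.0], [503.0, 160.0, 170.0], [506.0, 159.0, 171.0]], [[495.0, 159.0, 169.0], [498.0, 160.0, 168.0], [499.0, 153.0, 171.0], [502.0, 155.0, 170.0], [506.0, 160.0, 167.0]], [[494.0, 156.0, 167.0], [498.0, 160.0, 165.0], [500.0, 155.0, 167.0], [502.0, 156.0, 166.0], [505.0, 156.0, 166.0]], [[495.0, 161.0, 162.0], [498.0, 165.0, 160.0], [501.0, 163.0, 161.0], [503.0, 165.0, 160.0], [506.0, 164.0, 160.0]], [[534.0, 496.0, 6.0], [537.0, 494.0, 6.0], [541.0, 498.0, 5.0], [545.0, 498.0, 4.0], [549.0, 501.0, 2.0]], [[533.0, 486.0, 6.0], [537.0, 494.0, 3.0], [540.0, 485.0, 6.0], [544.0, 489.0, 4.0], [547.0, 489.0, 4.0]], [[532.0, 480.0, 5.0], [nan, nan, nan], [538.0, 477.0, 6.0], [542.0, 476.0, 7.0], [546.0, 478.0, 5.0]]]
```

{"method": "play_rows", "body": {
  "increments": [
    [1.2,2.0,-0.2,0,-1],
    [0,3.0,0,0,-1],
    [0,3.0,0,0,-1],
    [0,1.8,0,0,-1],
    [0,0.5,0,0,-1],
    [0,0,0,0,1],
    [0,0,0,0,1],
    [0,0,0,0,1],
    [0,0,0,0,1],
    [0,0,0,0,1]
  ]
}}

```text
clock: 4.32
ee_pos: [508.2, 194.1, 51.2]
eef_rot: [-0.466, 0.455, -0.531, 0.542]
contact_force: [0.4, -1.6, -4.2]
finger_gap: 13.3
```

Run:
```python
from h import *
plan([(*jig(162),45,JY,None)])
```

```text
t 4.33 pos [508.2 194.1  51.2] yaw -1.723 tilt [ 0.023 -0.002  0.   ] gap 13.3 tip 8.0 F [ 0.4 -1.6 -4.2] q [ 0.28  0.14  1.84 -0.01  1.14  2.  ]
[-4.11, 0.31, -0.33, np.float64(-0.003)] [-4.11, 0.31, -0.32, np.float64(-0.003)]
```

{"method": "play_rows", "body": {
  "increments": [
    [-1,0,0,0,1],
    [-2,0,0,0,1],
    [-2,0,0,0,1],
    [-1.5,0,0,0,1],
    [-0.6,0,0,0,1],
    [0,0,0,0,1],
    [0,0,0,0,1]
  ]
}}

```text
clock: 5.2
ee_pos: [519.3, 269.4, 51.2]
eef_rot: [-0.466, 0.455, -0.53, 0.542]
contact_force: [-1.3, -2.1, 2.1]
finger_gap: 13.2
```

Run:
```python
from h import *
plan([(*jig(162),45,JY,None)])
```

```text
t 5.2 pos [519.3 269.4  51.2] yaw -1.722 tilt [ 0.023 -0.003  0.   ] gap 13.2 tip 8.0 F [-1.3 -2.1  2.1] q [ 0.4   0.24  1.72 -0.01  1.16  2.12]
[-0.61, 0.62, -0.62, np.float64(-0.005)]
```

{"method": "play_rows", "body": {
  "increments": [
    [-0.3,0,0,0,1],
    [-0.2,0,0,0,1],
    [0,0,0,0,1]
  ]
}}

```text
clock: 5.58
ee_pos: [519.8, 272.5, 51.2]
eef_rot: [-0.465, 0.456, -0.53, 0.543]
contact_force: [-1.4, 1.4, 0.7]
finger_gap: 13.1
```

Run:
```python
from h import *
plan([])
```

```text
t 5.58 pos [519.8 272.5  51.2] yaw -1.723 tilt [ 0.021 -0.005  0.   ] gap 13.1 tip 8.0 F [-1.4  1.4  0.7] q [ 0.4   0.25  1.71 -0.01  1.16  2.13]
```

{"method": "play_rows", "body": {
  "increments": [
    [0,0,0,0,-1],
    [0,0,0,0,-1],
    [0,0,0,0,-1],
    [0,0,0,0,-1],
    [0,-3,0,0,-1],
    [0,-4,0,0,-1],
    [0,-4,0,0,-1],
    [0,-4,0,0,-1],
    [0,0,0,0,-1]
  ]
}}

```text
clock: 6.7
ee_pos: [516.2, 273.4, 204.9]
eef_rot: [-0.465, 0.456, -0.531, 0.543]
contact_force: [0.4, 1.3, -0.3]
finger_gap: 85.4
```

```bash
cat > red.py <<'E'
from h import *
t=JY;e=np.array([np.cos(t),np.sin(t)]); n=np.array([-e[1],e[0]])
for nm in ('side','top'):
    s=vision.snapshot(nm);W=world(s);f=s['frame'].astype(int)
    for k,mm in (('red',(f[...,0]>110)&(f[...,1]<70)),('blue',(f[...,2]>80)&(f[...,0]<80)),('black',f.max(-1)<70)):
        lo=62 if k=='black' else 80
        q=W[mm&(W[...,2]>lo)&(W[...,2]<106)&(W[...,1]>20)&(W[...,1]<340)&(abs(W[...,0]-500)<90)][:,:2]-JO
        if len(q): print(nm,k,len(q),'along',np.percentile(q@e,[5,50,95]).round(1),'lat',np.percentile(q@n,[5,50,95]).round(1))
E
python3 - <<'E'
import red
from h import *
s=vision.snapshot('top');W=world(s)
for c in [(445,-76),(479,-239),(411,-373),(587,-214)]: print(tent(W,c))
plan([(445,-76,150,2.433,None),(445,-76,34,None,3)])
E
```

```text
side red 64 along [87.5 91.  95.2] lat [-43.2  -2.1  39.1]
side blue 82 along [-41.7 -39.4 -36.6] lat [-40.8  27.3  38.7]
side black 54 along [150.7 153.9 157.1] lat [-17.2  -2.2  12.8]
top red 61 along [88.6 92.7 97.8] lat [-41.5 -28.8  40.4]
top blue 45 along [-40.9 -36.6 -32.1] lat [-38.1  28.6  40.7]
top black 7 along [151.8 152.4 153.6] lat [-10.5  -7.5  -2.2]
[444.82  -75.599   2.439  -0.925  62.945   1.892 603.   ]
[ 4.78588e+02 -2.39051e+02  2.27600e+00 -4.00000e-01  6.51740e+01
  2.09400e+00  6.31000e+02]
[ 4.11600e+02 -3.73068e+02  5.50000e-01 -8.63000e-01  6.25770e+01
  2.25800e+00  6.24000e+02]
[ 586.384 -214.232    0.601   -0.615   62.898    2.109  564.   ]
t 6.85 pos [513.5 272.1 199.1] yaw -1.724 tilt [ 0.013 -0.007  0.   ] gap 85.5 tip 8.0 F [-0.4  0.1 -1. ] q [ 0.41  0.09  1.6  -0.01  1.44  2.13]
[5.91, 0.82, -0.24, np.float64(-0.169)] [5.78, 0.82, -1.23, np.float64(-0.169)] [5.49, 0.82, -2.19, np.float64(-0.169)] [5.05, 0.82, -3.08, np.float64(-0.169)] [4.45, 0.82, -3.89, np.float64(-0.169)] [3.73, 0.82, -4.58, np.float64(-0.169)] 
[0.0, 3.87, 0.0, 0.0] [0.0, 3.87, 0.0, 0.0] [0.0, 3.87, 0.0, 0.0]
```

{"method": "play_rows", "body": {
  "increments": [
    [5.9,0.8,-0.2,-0.169,-1],
    [5.8,0.8,-1.2,-0.169,-1],
    [5.5,0.8,-2.2,-0.169,-1],
    [5.0,0.8,-3.1,-0.169,-1],
    [4.4,0.8,-3.9,-0.169,-1],
    [3.7,0.8,-4.6,-0.169,-1],
    [0,0,0,0,-1],
    [0,0,0,0,-1]
  ]
}}

```text
clock: 7.85
ee_pos: [439.5, -64.0, 140.3]
eef_rot: [-0.656, 0.663, -0.258, 0.254]
contact_force: [-0.2, 0.5, 0.4]
finger_gap: 85.3
```

Run:
```python
from h import *
plan([(445,-76,80,2.436,2),(445,-76,34,None,2)])
```

```text
t 7.85 pos [439.5 -64.  140.3] yaw -0.74 tilt [-0.009 -0.007  0.   ] gap 85.3 tip 8.0 F [-0.2  0.5  0.4] q [-0.25 -0.23  2.02 -0.01  1.36  0.49]
[0.61, 3.01, -0.26, np.float64(-0.017)] [0.6, 3.01, -0.27, np.float64(-0.017)] 
[0.0, 2.3, 0.0, 0.0] [0.0, 2.3, 0.0, 0.0]
```

{"method": "play_rows", "body": {
  "increments": [
    [0.6,3,-0.3,-0.017,-1],
    [0.6,3,-0.3,-0.017,-1],
    [0,1.5,0,0,-1],
    [0,0,0,0,-1],
    [0,0,0,0,-1]
  ]
}}

```text
clock: 8.48
ee_pos: [444.9, -71.8, 63.2]
eef_rot: [-0.661, 0.666, -0.247, 0.241]
contact_force: [-0.4, 0.6, 0.1]
finger_gap: 85.5
```

Run:
```python
from h import *
plan([(445,-76,34,2.436,2)])
```

```text
t 8.47 pos [444.9 -71.8  63.2] yaw -0.705 tilt [-0.01  -0.005  0.   ] gap 85.5 tip 8.0 F [-0.4  0.6  0.1] q [-0.27 -0.11  2.06 -0.01  1.19  0.44]
[0.14, 1.46, -0.16, np.float64(0.0)] [0.14, 1.46, -0.16, np.float64(0.0)]
```

{"method": "play_rows", "body": {
  "increments": [
    [0.15,1.5,-0.2,0,-1],
    [0.15,1.4,-0.2,0,-1],
    [0,0.1,0,0,-1],
    [0,0,0,0,1],
    [0,0,0,0,1],
    [0,0,0,0,1],
    [0,0,0,0,1]
  ]
}}

```text
clock: 9.35
ee_pos: [446.4, -77.7, 33.9]
eef_rot: [-0.661, 0.666, -0.245, 0.243]
contact_force: [0.2, 0.7, -0.2]
finger_gap: 61.4
```

Run:
```python
from h import *
plan([])
s=vision.snapshot('side'); print(tent(world(s),(445,-76)))
save('g1.png',cv2.resize(s['frame'][190:290,150:280],(780,600)))
```

```text
t 9.35 pos [446.4 -77.7  33.9] yaw -0.705 tilt [-0.005 -0.006  0.   ] gap 61.4 tip 8.0 F [ 0.2  0.7 -0.2] q [-0.28 -0.05  2.07 -0.01  1.12  0.43]
[449.632 -78.013   2.434   1.905  69.74    2.673 650.   ]
```

View pics/g1.png

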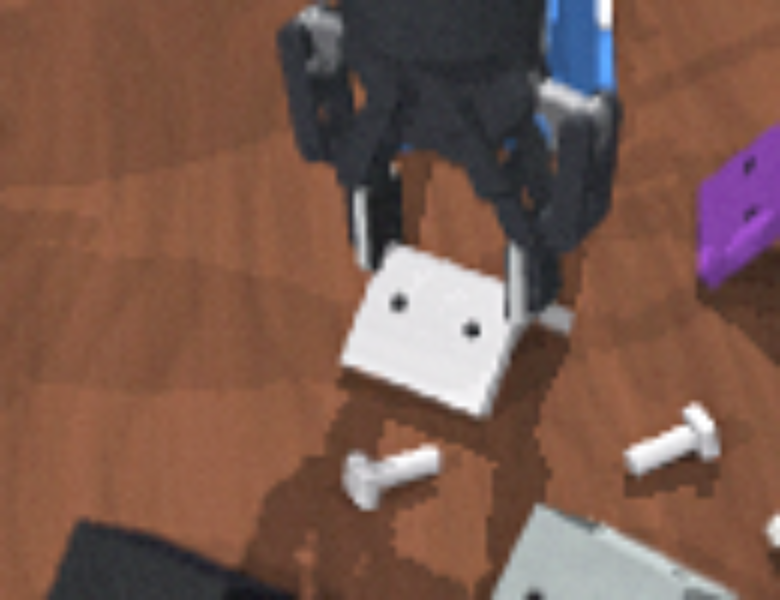

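Gap is 61 mm, and the picture shows the pads on both ends just at the top of the ridge. Lift and carry.

Run:
```python
from h import *
plan([(446,-77,155,None,3),(*jig(6),155,JY,7)])
```

```text
t 9.4 pos [446.4 -77.7  33.9] yaw -0.705 tilt [-0.005 -0.006  0.   ] gap 61.6 tip 8.0 F [ 0.  -0.2 -1.6] q [-0.28 -0.05  2.07 -0.01  1.12  0.43]
[-0.02, -4.04, 0.01, 0.0] [-0.02, -4.04, 0.01, 0.0] [-0.02, -4.04, 0.01, 0.0] 
[-1.35, 0.0, 2.58, np.float64(0.144)] [-1.71, 0.0, 2.36, np.float64(0.144)] [-2.03, 0.0, 2.09, np.float64(0.144)] [-2.31, 0.0, 1.78, np.float64(0.144)] [-2.54, 0.0, 1.43, np.float64(0.144)] [-2.72, 0.0, 1.05, np.float64(0.144)] [-2.84, 0.0, 0.65, np.float64(0.144)]
```

{"method": "play_rows", "body": {
  "increments": [
    [0,-3,0,0,1],
    [0,-4,0,0,1],
    [0,-5,0,0,1],
    [-1.3,0,2.6,0.144,1],
    [-1.7,0,2.4,0.144,1],
    [-2.0,0,2.1,0.144,1],
    [-2.3,0,1.8,0.144,1],
    [-2.5,0,1.4,0.144,1],
    [-2.7,0,1.1,0.144,1],
    [-2.8,0,0.7,0.144,1]
  ]
}}

```text
clock: 10.65
ee_pos: [496.8, 125.0, 155.4]
eef_rot: [-0.451, 0.457, -0.542, 0.542]
contact_force: [1.8, 0.7, -0.9]
finger_gap: 61.3
```

{"method": "play_rows", "body": {
  "increments": [
    [0,0,0,0,1],
    [0,0,0,0,1]
  ]
}}

```text
clock: 10.9
ee_pos: [496.5, 126.2, 154.8]
eef_rot: [0.451, -0.458, 0.542, -0.541]
contact_force: [-0.2, -0.4, -1.1]
finger_gap: 61.1
```

Run:
```python
from h import *
plan([(*jig(6),110,JY,2),(*jig(6),50,JY,2)])
```

```text
t 10.9 pos [496.5 126.2 154.8] yaw -1.745 tilt [-0.008 -0.006  0.   ] gap 61.1 tip 8.0 F [-0.2 -0.4 -1.1] q [ 0.15 -0.04  1.82 -0.    1.37  1.9 ]
[0.25, 2.24, -0.21, np.float64(-0.014)] [0.25, 2.24, -0.21, np.float64(-0.014)] 
[0.0, 3.0, 0.0, np.float64(-0.0)] [0.0, 3.0, 0.0, np.float64(-0.0)]
```

{"method": "play_rows", "body": {
  "increments": [
    [0.25,1.8,-0.2,-0.014,1],
    [0.25,2.2,-0.2,-0.014,1],
    [0,2.0,0,0,1],
    [0,1.0,0,0,1],
    [0,0,0,0,1],
    [0,0,0,0,1]
  ]
}}

```text
clock: 11.65
ee_pos: [488.7, 117.8, 79.1]
eef_rot: [0.459, -0.467, 0.535, -0.533]
contact_force: [1.3, 2.7, -2.1]
finger_gap: 61.6
```

Run:
```python
from h import *
plan([(*jig(6),50,JY,2)])
s=vision.snapshot('side'); 
save('p1.png',cv2.resize(s['frame'][120:220,180:310],(780,600)))
```

```text
t 11.65 pos [488.7 117.8  79.1] yaw -1.713 tilt [-0.01  -0.005  0.   ] gap 61.6 tip 8.0 F [ 1.3  2.7 -2.1] q [ 0.14  0.02  1.91 -0.    1.22  1.85]
[-0.23, 1.46, 0.11, np.float64(0.002)] [-0.23, 1.46, 0.11, np.float64(0.002)]
```

View pics/p1.png

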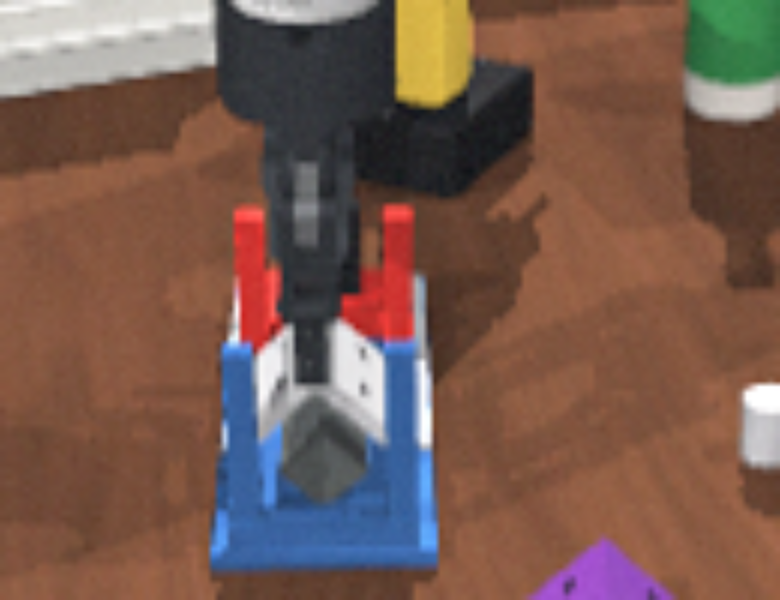

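{"method": "play_rows", "body": {
  "increments": [
    [-0.5,0,0.2,0,1],
    [0,1,0,0,1],
    [0,1,0,0,1],
    [0,0.5,0,0,1],
    [0,0,0,0,1]
  ]
}}

```text
clock: 12.32
ee_pos: [492.1, 122.0, 53.4]
eef_rot: [0.46, -0.467, 0.534, -0.534]
contact_force: [-0.2, -0.6, -1.6]
finger_gap: 61.5
```

Run:
```python
from h import *
plan([(*jig(6),50,JY,1)])
```

```text
t 12.32 pos [492.1 122.   53.4] yaw -1.712 tilt [-0.008 -0.007  0.   ] gap 61.5 tip 8.0 F [-0.2 -0.6 -1.6] q [ 0.15  0.07  1.91 -0.01  1.17  1.86]
[0.01, 0.34, -0.06, np.float64(0.005)]
```

Excellent alignment; lower 3 mm, open, and retreat upward.

{"method": "play_rows", "body": {
  "increments": [
    [0,0.3,0,0,1],
    [0,0.1,0,0,1],
    [0,0,0,0,-1],
    [0,0,0,0,-1],
    [0,0,0,0,-1],
    [0,-1,0,0,-1],
    [0,-3,0,0,-1],
    [0,-4,0,0,-1],
    [0,-4,0,0,-1],
    [0,-1,0,0,-1]
  ]
}}

```text
clock: 13.58
ee_pos: [493.2, 122.8, 185.9]
eef_rot: [-0.46, 0.467, -0.534, 0.534]
contact_force: [0.2, -0.9, -0.7]
finger_gap: 85.3
```

```bash
cat > chk.py <<'E'
from h import *
def nest(k):
    s=vision.snapshot('side');W=world(s)
    c=jig(5); q=tent(W,c,r=42,z0=16+11.3*(k-1)); d=q[:2]-JO
    print('side',q,'jig',round(d@[np.cos(JY),np.sin(JY)],1),round(d@[-np.sin(JY),np.cos(JY)],1))
    return s
def angles(cs):
    s=vision.snapshot('top');W=world(s); r=[tent(W,c) for c in cs]
    for q in r: print(q)
    return r
E
python3 - <<'E'
from chk import *
s=nest(1); np.savez('side2.npz',**s)
save('n1.png',cv2.resize(s['frame'][120:220,180:310],(780,600)))
r=angles([(479,-239),(411,-373),(587,-214)])
q=r[0]; plan([(q[0],q[1],150,q[2],None)])
E
```

```text
side [493.352 122.5     1.427   1.707  66.086   2.897 375.   ] jig 6.8 -1.8
[ 4.78748e+02 -2.38946e+02  2.27300e+00 -5.21000e-01  6.55900e+01
  2.05400e+00  6.42000e+02]
[ 4.11507e+02 -3.72840e+02  5.37000e-01 -8.43000e-01  6.25550e+01
  2.25000e+00  6.24000e+02]
[ 586.474 -214.235    0.593   -0.772   62.866    2.116  567.   ]
t 13.68 pos [492.4 122.7 183.8] yaw -1.712 tilt [-0.01  -0.007  0.   ] gap 85.4 tip 8.0 F [ 0.1  0.5 -0.3] q [ 0.15 -0.08  1.8  -0.01  1.43  1.86]
[5.14, 0.48, 0.53, np.float64(-0.12)] [5.17, 0.48, -0.09, np.float64(-0.12)] [5.12, 0.48, -0.71, np.float64(-0.12)] [5.0, 0.48, -1.32, np.float64(-0.12)] [4.8, 0.48, -1.91, np.float64(-0.12)] [4.54, 0.48, -2.47, np.float64(-0.12)] [4.21, 0.48, -3.0, np.float64(-0.12)]
```

View pics/n1.png

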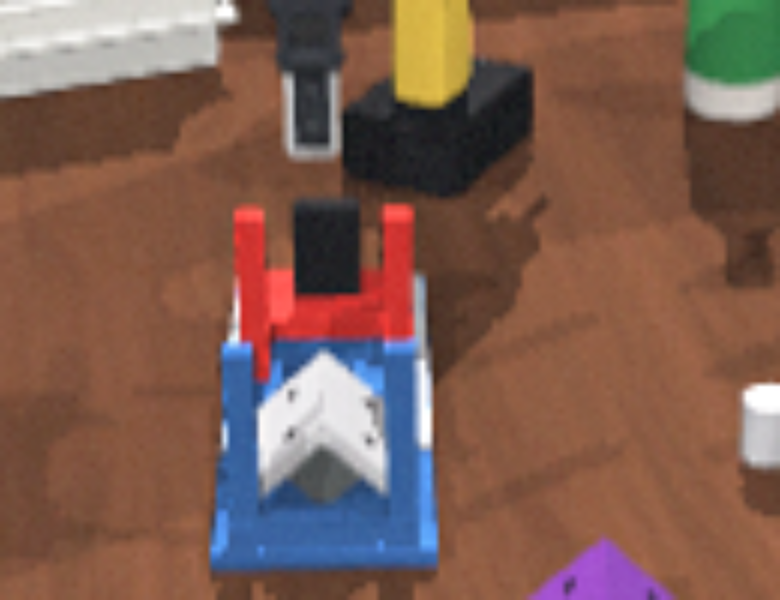

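First angle nested (ridge centred between the posts, px ~(322,355) in the crop). Next one.

{"method": "play_rows", "body": {
  "increments": [
    [5.1,0.5,0.5,-0.12,-1],
    [5.2,0.5,-0.1,-0.12,-1],
    [5.1,0.5,-0.7,-0.12,-1],
    [5.0,0.5,-1.3,-0.12,-1],
    [4.8,0.5,-1.9,-0.12,-1],
    [4.5,0.5,-2.5,-0.12,-1],
    [3.4,0.5,-2.4,-0.12,-1],
    [0,1,0,0,-1],
    [0,1,0,0,-1]
  ]
}}

```text
clock: 14.8
ee_pos: [472.4, -235.2, 114.2]
eef_rot: [-0.641, 0.649, -0.299, 0.28]
contact_force: [0.7, 0.8, -0.4]
finger_gap: 85.2
```

Run:
```python
from h import *
plan([(479,-239,60,2.28,3)])
```

```text
t 14.8 pos [ 472.4 -235.2  114.2] yaw -0.844 tilt [-0.029  0.001  0.   ] gap 85.2 tip 8.0 F [ 0.7  0.8 -0.4] q [-0.55  0.06  1.8  -0.02  1.31  0.3 ]
[0.24, 1.81, 0.08, np.float64(0.006)] [0.24, 1.81, 0.08, np.float64(0.006)] [0.24, 1.81, 0.08, np.float64(0.006)]
```

{"method": "play_rows", "body": {
  "increments": [
    [0.3,1.8,0.1,0.006,-1],
    [0.3,1.8,0.1,0.006,-1],
    [0.1,1.0,0,0.006,-1],
    [0,0.5,0,0,-1],
    [0,0,0,0,-1]
  ]
}}

```text
clock: 15.42
ee_pos: [476.1, -234.9, 56.5]
eef_rot: [-0.639, 0.646, -0.306, 0.284]
contact_force: [0.9, -0.1, 0.4]
finger_gap: 85.4
```

Run:
```python
from h import *
plan([(479,-239,34,2.28,2)])
```

```text
t 15.43 pos [ 476.1 -234.9   56.5] yaw -0.86 tilt [-0.033  0.004  0.001] gap 85.4 tip 8.0 F [ 0.9 -0.1  0.4] q [-0.55  0.14  1.82 -0.02  1.21  0.32]
[0.25, 1.13, -0.03, np.float64(0.001)] [0.25, 1.13, -0.03, np.float64(0.001)]
```

{"method": "play_rows", "body": {
  "increments": [
    [0.3,1.2,0,0,-1],
    [0.3,1.1,0,0,-1],
    [0,0.1,0,0,-1],
    [0,0,0,0,-1]
  ]
}}

```text
clock: 15.92
ee_pos: [480.3, -240.3, 31.8]
eef_rot: [-0.639, 0.646, -0.305, 0.284]
contact_force: [-0.6, 0.7, -0.9]
finger_gap: 85.3
```

Run:
```python
from h import *
plan([(479,-239,34,2.28,2)])
```

```text
t 15.93 pos [ 480.3 -240.3   31.8] yaw -0.861 tilt [-0.031  0.003  0.   ] gap 85.3 tip 8.0 F [-0.6  0.7 -0.9] q [-0.55  0.19  1.82 -0.02  1.16  0.32]
[-0.09, -0.11, -0.01, np.float64(0.0)] [-0.09, -0.11, -0.01, np.float64(0.0)]
```

{"method": "play_rows", "body": {
  "increments": [
    [-0.1,-0.25,0,0,-1],
    [0,0,0,0,1],
    [0,0,0,0,1],
    [0,0,0,0,1],
    [0,0,0,0,1],
    [0,-2,0,0,1],
    [0,-4,0,0,1],
    [0,-4,0,0,1],
    [0,-2,0,0,1],
    [0,0,0,0,1]
  ]
}}

```text
clock: 17.18
ee_pos: [482.5, -239.0, 156.8]
eef_rot: [-0.639, 0.646, -0.306, 0.283]
contact_force: [0.2, -0.8, -1.8]
finger_gap: 60.5
```

Run:
```python
from h import *
plan([(*jig(7),165,JY,9)])
s=vision.snapshot('side'); print(tent(world(s),arm.read_state()['ee_pos'][:2],z0=arm.read_state()['ee_pos'][2]-34))
```

```text
t 17.18 pos [ 482.5 -239.   156.8] yaw -0.861 tilt [-0.034  0.004  0.001] gap 60.5 tip 8.0 F [ 0.2 -0.8 -1.8] q [-0.55  0.05  1.73 -0.01  1.4   0.32]
[-2.98, -0.09, 2.7, np.float64(0.095)] [-3.23, -0.09, 2.4, np.float64(0.095)] [-3.44, -0.09, 2.09, np.float64(0.095)] [-3.62, -0.09, 1.75, np.float64(0.095)] [-3.77, -0.09, 1.4, np.float64(0.095)] [-3.89, -0.09, 1.03, np.float64(0.095)] [-3.97, -0.09, 0.66, np.float64(0.095)] [-4.01, -0.09, 0.28, np.float64(0.095)] [-4.02, -0.09, -0.1, np.float64(0.095)] 
[ 4.84398e+02 -2.39920e+02  2.29000e+00  3.54000e-01  6.79400e+01
  2.44300e+00  9.89000e+02]
```

{"method": "play_rows", "body": {
  "increments": [
    [-3.0,-0.1,2.7,0.095,1],
    [-3.2,-0.1,2.4,0.095,1],
    [-3.4,-0.1,2.1,0.095,1],
    [-3.6,-0.1,1.8,0.095,1],
    [-3.8,-0.1,1.4,0.095,1],
    [-3.9,-0.1,1.0,0.095,1],
    [-4.0,-0.1,0.7,0.095,1],
    [-4.0,-0.1,0.3,0.095,1],
    [-2.9,-0.1,-0.1,0.09,1],
    [0,0,0,0,1]
  ]
}}

```text
clock: 18.48
ee_pos: [485.2, 123.6, 146.5]
eef_rot: [0.441, -0.47, 0.557, -0.524]
contact_force: [-0.6, 0.0, -1.9]
finger_gap: 60.8
```

Run:
```python
from h import *
plan([(*jig(7),110,JY,3)])
```

```text
t 18.48 pos [485.2 123.6 146.5] yaw -1.741 tilt [-0.062  0.009  0.002] gap 60.8 tip 8.0 F [-0.6  0.  -1.9] q [ 0.13 -0.02  1.82  0.02  1.4   1.87]
[-0.01, 1.22, 0.21, np.float64(-0.008)] [-0.01, 1.22, 0.21, np.float64(-0.008)] [-0.01, 1.22, 0.21, np.float64(-0.008)]
```

{"method": "play_rows", "body": {
  "increments": [
    [0,1.2,0.3,-0.01,1],
    [0,1.2,0.3,-0.01,1],
    [0,1.2,0.1,0,1],
    [0,0.5,0,0,1],
    [0,0,0,0,1]
  ]
}}

```text
clock: 19.1
ee_pos: [487.5, 119.6, 98.2]
eef_rot: [0.444, -0.478, 0.553, -0.518]
contact_force: [-0.8, 0.2, -0.7]
finger_gap: 60.8
```

Run:
```python
from h import *
plan([(*jig(7),70,JY,3)])
```

```text
t 19.1 pos [487.5 119.6  98.2] yaw -1.72 tilt [-0.068  0.007  0.002] gap 60.8 tip 8.0 F [-0.8  0.2 -0.7] q [0.13 0.05 1.85 0.02 1.32 1.84]
[-0.13, 0.94, 0.12, np.float64(-0.001)] [-0.13, 0.94, 0.12, np.float64(-0.001)] [-0.13, 0.94, 0.12, np.float64(-0.001)]
```

Run:
```python
s=open('h.py').read()
s=s.replace("            c,s=np.cos(yaw),np.sin(yaw)\n            X=np.array([c,s,0]);Y=np.array([0,0,-1]);Z=np.cross(X,Y)\n","            X,Y,Z=M.T\n")
s=s.replace("            yaw+=dy/n\n","            yaw+=dy/n; M=M@Rn.from_rotvec([0,-dy/n,0]).as_matrix()\n")
s=s.replace("[round(-dy/n,3)]","[round(float(-dy/n),3)]")
open('h.py','w').write(s)
from h import *
plan([(*jig(7),70,JY,3)])
```

```text
t 19.1 pos [487.5 119.6  98.2] yaw -1.72 tilt [-0.068  0.007  0.002] gap 60.8 tip 8.0 F [-0.8  0.2 -0.7] q [0.13 0.05 1.85 0.02 1.32 1.84]
[-0.13, 0.93, 0.18, -0.001] [-0.13, 0.93, 0.18, -0.001] [-0.13, 0.93, 0.18, -0.001]
```

{"method": "play_rows", "body": {
  "increments": [
    [-0.2,0.9,0.2,0,1],
    [-0.1,0.9,0.2,0,1],
    [-0.1,0.8,0.2,0,1],
    [0,0.2,0,0,1],
    [0,0,0,0,1]
  ]
}}

```text
clock: 19.73
ee_pos: [493.1, 123.2, 68.7]
eef_rot: [0.445, -0.477, 0.553, -0.518]
contact_force: [0.1, 0.1, -1.8]
finger_gap: 60.5
```

Run:
```python
from h import *
plan([(*jig(7),62,JY,2)])
st=arm.read_state()['ee_pos']
s=vision.snapshot('side'); print(tent(world(s),st[:2],r=40,z0=st[2]-34))
```

```text
t 19.73 pos [493.1 123.2  68.7] yaw -1.72 tilt [-0.067  0.007  0.002] gap 60.5 tip 8.0 F [ 0.1  0.1 -1.8] q [0.13 0.1  1.85 0.02 1.26 1.85]
[0.02, 0.34, -0.05, -0.002] [0.02, 0.34, -0.05, -0.002] 
[492.188 121.005   1.468  -1.426  68.733   3.701 297.   ]
```

{"method": "play_rows", "body": {
  "increments": [
    [0,0.4,0,0,1],
    [0,0.3,0,0,1],
    [0,0.05,0,0,1],
    [0,0,0,0,1]
  ]
}}

```text
clock: 20.27
ee_pos: [493.8, 123.4, 64.5]
eef_rot: [0.446, -0.477, 0.552, -0.519]
contact_force: [-0.0, 0.6, -0.0]
finger_gap: 60.7
```

Run:
```python
from h import *
plan([(*jig(7),62,JY,2)])
```

```text
t 20.27 pos [493.8 123.4  64.5] yaw -1.719 tilt [-0.064  0.007  0.002] gap 60.7 tip 8.0 F [-0.   0.6 -0. ] q [0.13 0.1  1.85 0.02 1.25 1.85]
[0.04, 0.13, -0.1, -0.001] [0.04, 0.13, -0.1, -0.001]
```

{"method": "play_rows", "body": {
  "increments": [
    [0,0.2,0,0,1],
    [0,0,0,0,-1],
    [0,0,0,0,-1],
    [0,0,0,0,-1],
    [0,0,0,0,-1],
    [0,-1,0,0,-1],
    [0,-3,0,0,-1],
    [0,-3,0,0,-1],
    [0,-3,0,0,-1],
    [0,-1,0,0,-1]
  ]
}}

```text
clock: 21.52
ee_pos: [500.9, 122.5, 177.8]
eef_rot: [0.446, -0.477, 0.552, -0.519]
contact_force: [0.9, -0.7, 0.3]
finger_gap: 85.3
```

Run:
```python
from chk import *
s=nest(2); np.savez('side2.npz',**s)
save('n2.png',cv2.resize(s['frame'][120:220,180:310],(780,600)))
r=angles([(411,-373),(587,-214)])
q=r[1]; plan([(q[0],q[1],150,q[2],8)])
```

```text
side [493.469 123.648   1.432   1.339  66.693   3.185 401.   ] jig 8.0 -1.7
[ 4.11287e+02 -3.72826e+02  5.38000e-01 -9.01000e-01  6.25470e+01
  2.24100e+00  6.19000e+02]
[ 586.458 -214.248    0.59    -0.666   62.935    2.214  570.   ]
t 21.62 pos [500.4 122.5 176.5] yaw -1.719 tilt [-0.066  0.007  0.002] gap 85.3 tip 8.0 F [ 0.4  0.7 -0.2] q [ 0.13 -0.    1.74  0.02  1.46  1.85]
[4.0, 0.23, 1.71, 0.104] [3.8, 0.23, 2.11, 0.104] [3.56, 0.23, 2.5, 0.104] [3.29, 0.23, 2.85, 0.104] [2.97, 0.23, 3.18, 0.104] [2.63, 0.23, 3.47, 0.104] [2.25, 0.23, 3.72, 0.104] [1.85, 0.23, 3.94, 0.104]
```

View pics/n2.png

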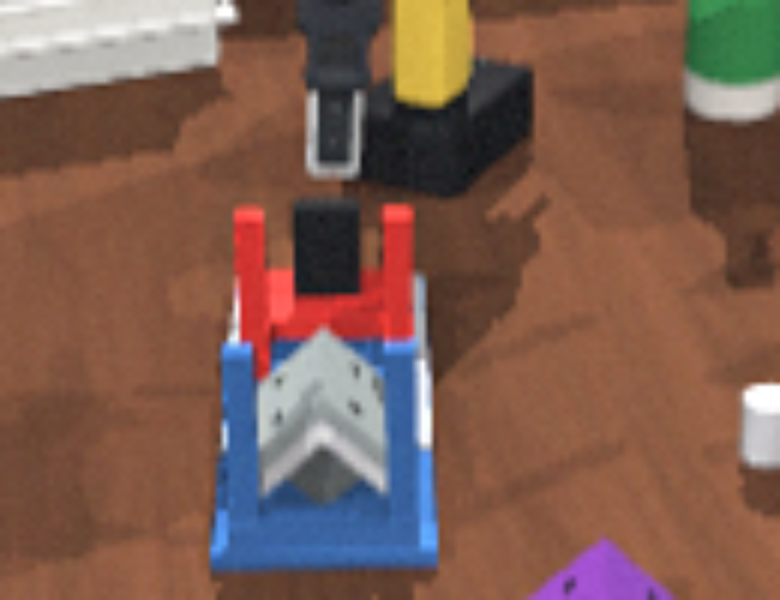

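Second is nested directly over the first. Third next.

{"method": "play_rows", "body": {
  "increments": [
    [4.0,0.2,1.7,0.104,-1],
    [3.8,0.2,2.1,0.104,-1],
    [3.6,0.2,2.5,0.104,-1],
    [3.3,0.2,2.9,0.104,-1],
    [3.0,0.2,3.2,0.104,-1],
    [2.6,0.2,3.5,0.104,-1],
    [2.2,0.2,3.7,0.104,-1],
    [1.2,0.2,2.8,0.1,-1],
    [0,1,0,0,-1],
    [0,1,0,0,-1]
  ]
}}

```text
clock: 22.88
ee_pos: [573.6, -208.9, 112.5]
eef_rot: [0.171, -0.227, 0.691, -0.664]
contact_force: [0.7, 0.5, -0.6]
finger_gap: 85.8
```

Run:
```python
from h import *
plan([(586.8,-214.5,60,.594,3)])
```

```text
t 22.88 pos [ 573.6 -208.9  112.5] yaw -2.569 tilt [-0.087  0.014  0.004] gap 85.8 tip 8.0 F [ 0.7  0.5 -0.6] q [-0.42  0.33  1.5  -0.02  1.4   2.16]
[-0.38, 1.7, 0.5, -0.007] [-0.38, 1.7, 0.5, -0.007] [-0.38, 1.7, 0.5, -0.007]
```

{"method": "play_rows", "body": {
  "increments": [
    [0,-3,0,0,-1],
    [0,-2,0,0,-1],
    [0,0,0,0,-1],
    [1.6,0,-2.5,0,-1],
    [1.6,0,-2.5,0,-1],
    [1.6,0,-2.5,0,-1],
    [1.6,0,-2.5,0,-1],
    [0,0,0,0,-1],
    [0,0,0,0,-1]
  ]
}}

```text
clock: 24.0
ee_pos: [463.1, -152.2, 164.2]
eef_rot: [0.172, -0.234, 0.693, -0.66]
contact_force: [0.5, 0.0, -0.5]
finger_gap: 85.5
```

Run:
```python
from h import *
plan([(586.8,-214.5,130,.594,10)])
```

```text
t 24.0 pos [ 463.1 -152.2  164.2] yaw -2.557 tilt [-0.098  0.019  0.005] gap 85.5 tip 8.0 F [ 0.5  0.  -0.5] q [-0.41 -0.03  1.8  -0.02  1.47  2.15]
[-0.71, 0.21, 1.22, -0.001] [-0.71, 0.21, 1.22, -0.001] [-0.71, 0.21, 1.22, -0.001] [-0.71, 0.21, 1.22, -0.001] [-0.71, 0.21, 1.22, -0.001] [-0.7, 0.21, 1.22, -0.001] [-0.7, 0.21, 1.22, -0.001] [-0.7, 0.21, 1.22, -0.001] [-0.7, 0.21, 1.22, -0.001] [-0.7, 0.21, 1.23, -0.001]
```

{"method": "play_rows", "body": {
  "increments": [
    [-3.0,0,5.3,0,-1],
    [-3.0,0,5.3,0,-1],
    [-1.3,0,2.0,0,-1],
    [0,0,0,0,-1],
    [0,0,0,0,-1]
  ]
}}

```text
clock: 24.62
ee_pos: [595.4, -218.1, 144.0]
eef_rot: [0.171, -0.236, 0.694, -0.659]
contact_force: [-0.8, 0.1, 0.5]
finger_gap: 85.6
```

Run:
```python
from h import *
plan([(586.8,-214.5,130,.594,3)])
```

```text
t 24.62 pos [ 595.4 -218.1  144. ] yaw -2.555 tilt [-0.102  0.021  0.005] gap 85.6 tip 8.0 F [-0.8  0.1  0.5] q [-0.42  0.38  1.38 -0.02  1.49  2.14]
[0.14, 0.5, -0.22, -0.003] [0.14, 0.5, -0.22, -0.003] [0.14, 0.5, -0.22, -0.003]
```

Run:
```python
from h import *
R=plan([(*jig(157),165,JY+np.pi/2,14)])
```

```text
t 24.62 pos [ 595.4 -218.1  144. ] yaw -2.555 tilt [-0.102  0.021  0.005] gap 85.6 tip 8.0 F [-0.8  0.1  0.5] q [-0.42  0.38  1.38 -0.02  1.49  2.14]
[-1.43, -0.01, -3.25, 0.052] [-1.26, -0.01, -3.32, 0.052] [-1.08, -0.01, -3.38, 0.052] [-0.91, -0.01, -3.43, 0.052] [-0.73, -0.01, -3.47, 0.052] [-0.54, -0.01, -3.51, 0.052] [-0.36, -0.01, -3.53, 0.052] [-0.17, -0.01, -3.54, 0.052] [0.01, -0.01, -3.55, 0.052] [0.2, -0.01, -3.54, 0.052] [0.38, -0.01, -3.53, 0.052] [0.57, -0.01, -3.5, 0.052] [0.75, -0.01, -3.47, 0.052] [0.93, -0.01, -3.42, 0.052]
```

```bash
sed -i 's|dy=0 if ty is None else (ty-yaw+np.pi/2)%np.pi-np.pi/2|dy=0 if ty is None else ((ty-yaw+np.pi/2)%np.pi-np.pi/2 if WRAP else ty-yaw)|; s|^JO=|WRAP=True\nJO=|' h.py
python3 - <<'E'
import h; from h import *
h.WRAP=False
plan([(*jig(157),165,-0.146,14)])
E
```

```text
t 24.62 pos [ 595.4 -218.1  144. ] yaw -2.555 tilt [-0.102  0.021  0.005] gap 85.6 tip 8.0 F [-0.8  0.1  0.5] q [-0.42  0.38  1.38 -0.02  1.49  2.14]
[-1.43, -0.01, -3.25, -0.172] [-1.97, -0.01, -2.95, -0.172] [-2.44, -0.01, -2.57, -0.172] [-2.85, -0.01, -2.12, -0.172] [-3.17, -0.01, -1.6, -0.172] [-3.39, -0.01, -1.03, -0.172] [-3.52, -0.01, -0.44, -0.172] [-3.54, -0.01, 0.17, -0.172] [-3.46, -0.01, 0.78, -0.172] [-3.28, -0.01, 1.36, -0.172] [-3.0, -0.01, 1.9, -0.172] [-2.63, -0.01, 2.39, -0.172] [-2.18, -0.01, 2.8, -0.172] [-1.67, -0.01, 3.13, -0.172]
```

{"method": "play_rows", "body": {
  "increments": [
    [-1.4,0,-3.2,-0.172,-1],
    [-2.0,0,-3.0,-0.172,-1],
    [-2.4,0,-2.6,-0.172,-1],
    [-2.9,0,-2.1,-0.172,-1],
    [-3.2,0,-1.6,-0.172,-1],
    [-3.4,0,-1.0,-0.172,-1],
    [-3.5,0,-0.4,-0.172,-1],
    [-3.5,0,0.2,-0.172,-1],
    [-3.5,0,0.8,-0.172,-1],
    [-3.3,0,1.4,-0.172,-1]
  ]
}}

```text
clock: 25.88
ee_pos: [520.9, 141.0, 161.3]
eef_rot: [-0.646, 0.659, -0.305, 0.235]
contact_force: [1.5, 0.7, -0.3]
finger_gap: 85.4
```

Run:
```python
import h; from h import *
h.WRAP=False
plan([(*jig(157),165,-0.146,5)])
```

```text
t 25.88 pos [520.9 141.  161.3] yaw -0.787 tilt [-0.098  0.021  0.005] gap 85.4 tip 8.0 F [ 1.5  0.7 -0.3] q [0.15 0.1  1.66 0.04 1.47 0.93]
[-1.95, -0.0, 1.74, -0.128] [-1.71, -0.0, 1.97, -0.128] [-1.45, -0.0, 2.18, -0.128] [-1.16, -0.0, 2.34, -0.128] [-0.85, -0.0, 2.47, -0.128]
```

{"method": "play_rows", "body": {
  "increments": [
    [-2.0,0,1.7,-0.13,-1],
    [-1.7,0,2.0,-0.13,-1],
    [-1.4,0,2.2,-0.13,-1],
    [-1.1,0,2.3,-0.13,-1],
    [-0.4,0,1.2,-0.11,-1],
    [0,1,0,0,-1],
    [0,1,0,0,-1],
    [0,0,0,0,-1]
  ]
}}

```text
clock: 26.88
ee_pos: [504.4, 262.6, 145.6]
eef_rot: [0.71, -0.699, 0.081, -0.012]
contact_force: [-0.8, -1.2, -0.2]
finger_gap: 85.8
```

Run:
```python
import h; from h import *
h.WRAP=False
plan([(*jig(157),100,-0.146,3),(*jig(157),50,None,3)])
```

```text
t 26.88 pos [504.4 262.6 145.6] yaw -0.131 tilt [-0.095  0.022  0.005] gap 85.8 tip 8.0 F [-0.8 -1.2 -0.2] q [0.36 0.18 1.61 0.05 1.43 0.48]
[0.4, 1.49, 0.31, 0.005] [0.4, 1.49, 0.32, 0.005] [0.4, 1.49, 0.32, 0.005] 
[0.16, 1.66, -0.01, 0.0] [0.16, 1.66, -0.01, 0.0] [0.16, 1.66, -0.01, 0.0]
```

{"method": "play_rows", "body": {
  "increments": [
    [0.4,1.5,0.3,0,-1],
    [0.4,1.5,0.3,0,-1],
    [0.4,1.5,0.3,0,-1],
    [0.2,1.7,0,0,-1],
    [0.2,1.7,0,0,-1],
    [0,1.0,0,0,-1],
    [0,0.4,0,0,-1],
    [0,0,0,0,-1]
  ]
}}

```text
clock: 27.88
ee_pos: [512.5, 270.5, 43.1]
eef_rot: [0.71, -0.7, 0.083, -0.013]
contact_force: [-0.5, 0.5, -0.1]
finger_gap: 85.6
```

Run:
```python
import h; from h import *
h.WRAP=False
plan([(*jig(157),50,-.146,1)])
```

```text
t 27.88 pos [512.5 270.5  43.1] yaw -0.135 tilt [-0.097  0.021  0.005] gap 85.6 tip 8.0 F [-0.5  0.5 -0.1] q [0.36 0.33 1.64 0.06 1.26 0.48]
[0.01, -0.69, 0.1, 0.011]
```

Now close on the fixed, upright grip to straighten the tilted tool.

{"method": "play_rows", "body": {
  "increments": [
    [0,-0.3,0,0,-1],
    [0,0,0,0,1],
    [0,0,0,0,1],
    [0,0,0,0,1],
    [0,0,0,0,1],
    [0,0,0,0,1],
    [0,0,0,0,1],
    [0,0,0,0,1],
    [0,0,0,0,1]
  ]
}}

```text
clock: 29.0
ee_pos: [514.2, 271.1, 49.1]
eef_rot: [0.71, -0.699, 0.081, -0.014]
contact_force: [-3.2, 0.2, 0.8]
finger_gap: 34.6
```

Run:
```python
from h import *
plan([])
```

```text
t 29.0 pos [514.2 271.1  49.1] yaw -0.134 tilt [-0.093  0.021  0.005] gap 34.6 tip 8.0 F [-3.2  0.2  0.8] q [0.36 0.32 1.64 0.06 1.27 0.48]
```

{"method": "play_rows", "body": {
  "increments": [
    [-0.4,0,0,0,1],
    [-0.4,0,0,0,1],
    [-0.4,0,0,0,1],
    [-0.4,0,0,0,1]
  ]
}}

```text
clock: 29.5
ee_pos: [514.0, 270.5, 49.6]
eef_rot: [0.712, -0.699, 0.071, -0.027]
contact_force: [20.2, -0.4, -15.1]
finger_gap: 33.6
```

Run:
```python
from h import *
plan([]); print(arm.read_state()['ft_torque'],arm.read_state()['joint_torque'].round(1))
```

```text
t 29.5 pos [514.  270.5  49.6] yaw -0.138 tilt [-0.06   0.022  0.002] gap 33.6 tip 8.0 F [ 20.2  -0.4 -15.1] q [0.37 0.29 1.67 0.05 1.23 0.49]
[-0.31714667 -3.59984462 -0.05219846] [  5.5 -62.6 -40.4   3.2   7.4  -0.1]
```

Straightening works (tilt −0.093 → −0.060 at 20 N). Continue.

{"method": "play_rows", "body": {
  "increments": [
    [-0.4,0,0,0,1],
    [-0.4,0,0,0,1],
    [-0.4,0,0,0,1],
    [-0.4,0,0,0,1],
    [-0.4,0,0,0,1],
    [-0.4,0,0,0,1]
  ]
}}

```text
clock: 30.25
ee_pos: [514.3, 268.9, 50.0]
eef_rot: [0.713, -0.697, 0.057, -0.047]
contact_force: [23.2, -1.9, -17.1]
finger_gap: 33.1
```

Run:
```python
from h import *
plan([])
```

```text
t 30.25 pos [514.3 268.9  50. ] yaw -0.147 tilt [-0.012  0.024  0.   ] gap 33.1 tip 8.0 F [ 23.2  -1.9 -17.1] q [0.38 0.25 1.72 0.03 1.18 0.51]
```

{"method": "play_rows", "body": {
  "increments": [
    [-0.4,0,0,0,1],
    [-0.4,0,0,0,1],
    [-0.4,0,0,0,1],
    [0,0,0,0,1],
    [0,0,0,0,-1],
    [0,0,0,0,-1],
    [0,0,0,0,-1],
    [0,-3,0,0,-1],
    [0,-5,0,0,-1],
    [0,-4,0,0,-1]
  ]
}}

```text
clock: 31.5
ee_pos: [509.7, 263.3, 167.4]
eef_rot: [0.713, -0.697, 0.054, -0.054]
contact_force: [1.0, 0.3, 0.3]
finger_gap: 85.0
```

Run:
```python
import h; from h import *; import red; from chk import *
r=angles([(411,-373),(587,-214)]); h.WRAP=False
nest(2)
plan([(586.8,-214.5,160,.594,9)])
```

```text
side red 70 along [82.9 86.8 89.3] lat [-43.1  26.7  38.9]
side blue 82 along [-41.4 -39.6 -36.8] lat [-40.8  28.2  38.6]
side black 51 along [146.4 149.9 153.5] lat [-17.2  -2.3  12.5]
top red 59 along [85.  88.7 93.5] lat [-42.1  26.8  40. ]
top blue 48 along [-40.7 -36.2 -32. ] lat [-39.   -0.1  40.6]
[ 4.11485e+02 -3.72900e+02  5.44000e-01 -8.68000e-01  6.23420e+01
  2.22300e+00  6.20000e+02]
[ 586.51  -214.329    0.597   -0.852   62.896    2.134  569.   ]
side [493.45  122.822   1.431   1.333  65.529   3.183 400.   ] jig 7.2 -1.8
t 31.7 pos [510.2 263.5 166.6] yaw -0.152 tilt [0.003 0.022 0.   ] gap 85.1 tip 8.0 F [-0.6 -0.2 -0.7] q [0.38 0.09 1.66 0.02 1.38 0.52]
[1.65, -0.04, -5.12, -0.083] [1.22, -0.04, -5.24, -0.083] [0.78, -0.04, -5.32, -0.083] [0.34, -0.04, -5.37, -0.083] [-0.11, -0.04, -5.38, -0.083] [-0.56, -0.04, -5.35, -0.083] [-1.0, -0.04, -5.29, -0.083] [-1.43, -0.04, -5.19, -0.083] [-1.86, -0.04, -5.05, -0.083]
```

{"method": "play_rows", "body": {
  "increments": [
    [1.6,0,-5.1,-0.083,-1],
    [1.2,0,-5.2,-0.083,-1],
    [0.8,0,-5.3,-0.083,-1],
    [0.3,0,-5.4,-0.083,-1],
    [-0.1,0,-5.4,-0.083,-1],
    [-0.6,0,-5.4,-0.083,-1],
    [-1.0,0,-5.3,-0.083,-1],
    [-1.4,0,-5.2,-0.083,-1],
    [-1.5,0,-4.0,-0.083,-1],
    [0,1,0,0,-1]
  ]
}}

```text
clock: 32.95
ee_pos: [581.0, -214.4, 125.0]
eef_rot: [0.684, -0.662, -0.212, 0.222]
contact_force: [0.2, 0.4, 0.0]
finger_gap: 85.6
```

Run:
```python
from h import *
plan([(586.8,-214.5,65,.594,4)])
```

```text
t 32.95 pos [ 581.  -214.4  125. ] yaw 0.624 tilt [-0.023  0.026  0.001] gap 85.6 tip 8.0 F [0.2 0.4 0. ] q [-0.44  0.29  1.52  0.01  1.36 -1.07]
[0.12, 1.5, -0.14, 0.007] [0.12, 1.5, -0.14, 0.007] [0.12, 1.5, -0.14, 0.007] [0.12, 1.5, -0.14, 0.007]
```

{"method": "play_rows", "body": {
  "increments": [
    [0.1,1.5,-0.1,0.007,-1],
    [0.1,1.5,-0.1,0.007,-1],
    [0.1,1.5,-0.1,0.007,-1],
    [0.1,1.0,-0.1,0.007,-1],
    [0,0,0,0,-1],
    [0,0,0,0,-1]
  ]
}}

```text
clock: 33.7
ee_pos: [582.5, -208.3, 60.9]
eef_rot: [0.689, -0.662, -0.2, 0.215]
contact_force: [-0.1, 0.2, 0.4]
finger_gap: 85.4
```

Run:
```python
from h import *
plan([(586.8,-214.5,34,.594,2)])
```

```text
t 33.7 pos [ 582.5 -208.3   60.9] yaw 0.596 tilt [-0.031  0.031  0.001] gap 85.4 tip 8.0 F [-0.1  0.2  0.4] q [-0.43  0.36  1.55  0.02  1.27 -1.04]
[0.02, 1.33, -0.44, 0.001] [0.02, 1.33, -0.44, 0.001]
```

{"method": "play_rows", "body": {
  "increments": [
    [0,0.6,-0.5,0,-1],
    [0,0.9,-0.4,0,-1],
    [0,0.9,-0.1,0,-1],
    [0,0.2,0,0,-1],
    [0,0,0,0,-1]
  ]
}}

```text
clock: 34.33
ee_pos: [588.4, -217.1, 33.9]
eef_rot: [0.689, -0.663, -0.2, 0.214]
contact_force: [0.2, -0.6, 0.9]
finger_gap: 85.3
```

Run:
```python
from h import *
plan([(586.8,-214.5,34,.594,1)])
```

```text
t 34.33 pos [ 588.4 -217.1   33.9] yaw 0.595 tilt [-0.029  0.03   0.001] gap 85.3 tip 8.0 F [ 0.2 -0.6  0.9] q [-0.44  0.42  1.54  0.02  1.22 -1.04]
[0.01, -0.0, 0.3, 0.001]
```

{"method": "play_rows", "body": {
  "increments": [
    [0,0,0.3,0,-1],
    [0,0,0,0,1],
    [0,0,0,0,1],
    [0,0,0,0,1],
    [0,0,0,0,1],
    [0,-2,0,0,1],
    [0,-4,0,0,1],
    [0,-4,0,0,1],
    [0,-2.5,0,0,1],
    [0,0,0,0,1]
  ]
}}

```text
clock: 35.58
ee_pos: [591.1, -218.4, 168.8]
eef_rot: [0.688, -0.664, -0.202, 0.213]
contact_force: [0.8, -0.5, -1.1]
finger_gap: 61.2
```

Run:
```python
import h; from h import *
h.WRAP=False
plan([(*jig(7),165,JY,9)])
st=arm.read_state()['ee_pos']
s=vision.snapshot('side'); print(tent(world(s),st[:2],z0=st[2]-34))
```

```text
t 35.58 pos [ 591.1 -218.4  168.8] yaw 0.595 tilt [-0.026  0.028  0.001] gap 61.2 tip 8.0 F [ 0.8 -0.5 -1.1] q [-0.44  0.28  1.44  0.01  1.45 -1.04]
[1.21, 0.18, 3.76, -0.092] [1.55, 0.18, 3.63, -0.092] [1.88, 0.18, 3.47, -0.092] [2.19, 0.18, 3.28, -0.092] [2.48, 0.18, 3.07, -0.092] [2.76, 0.18, 2.82, -0.092] [3.0, 0.18, 2.56, -0.092] [3.23, 0.18, 2.27, -0.092] [3.42, 0.18, 1.97, -0.092] 
[ 5.89592e+02 -2.19695e+02  5.94000e-01  4.08000e-01  6.92130e+01
  2.61300e+00  8.86000e+02]
```

{"method": "play_rows", "body": {
  "increments": [
    [1.2,0,3.8,-0.092,1],
    [1.5,0,3.6,-0.092,1],
    [1.9,0,3.5,-0.092,1],
    [2.2,0,3.3,-0.092,1],
    [2.5,0,3.1,-0.092,1],
    [2.8,0,2.8,-0.092,1],
    [3.0,0,2.6,-0.092,1],
    [3.2,0,2.3,-0.092,1],
    [2.5,0,1.4,-0.09,1],
    [0,0,0,0,1]
  ]
}}

```text
clock: 36.88
ee_pos: [476.9, 123.0, 164.4]
eef_rot: [0.551, -0.509, -0.462, 0.474]
contact_force: [0.0, -0.7, -1.1]
finger_gap: 60.8
```

Run:
```python
from h import *
plan([(493.4,122.7,110,JY,4)])
```

```text
t 36.88 pos [476.9 123.  164.4] yaw 1.446 tilt [-0.052  0.032  0.002] gap 60.8 tip 8.0 F [ 0.  -0.7 -1.1] q [ 0.12 -0.07  1.83  0.04  1.43 -1.33]
[0.01, 1.34, -0.48, 0.005] [0.01, 1.34, -0.48, 0.005] [0.01, 1.34, -0.48, 0.005] [0.02, 1.34, -0.48, 0.005]
```

{"method": "play_rows", "body": {
  "increments": [
    [0,1.3,-0.5,0.005,1],
    [0,1.4,-0.5,0.005,1],
    [0,1.4,-0.5,0.005,1],
    [0,1.0,-0.3,0.005,1],
    [0,0,0,0,1],
    [0,0,0,0,1]
  ]
}}

```text
clock: 37.62
ee_pos: [491.9, 118.9, 105.1]
eef_rot: [0.558, -0.515, -0.452, 0.469]
contact_force: [-0.6, -0.8, -0.5]
finger_gap: 61.1
```

Run:
```python
from h import *
plan([(493.4,122.7,80,JY,3)])
```

```text
t 37.62 pos [491.9 118.9 105.1] yaw 1.418 tilt [-0.058  0.031  0.002] gap 61.1 tip 8.0 F [-0.6 -0.8 -0.5] q [ 0.11  0.03  1.84  0.04  1.32 -1.32]
[0.11, 0.84, -0.08, -0.002] [0.11, 0.84, -0.08, -0.002] [0.11, 0.84, -0.08, -0.002]
```

{"method": "play_rows", "body": {
  "increments": [
    [0.2,0.6,-0.1,0,1],
    [0.2,0.8,-0.1,0,1],
    [0.1,0.7,-0.1,0,1],
    [0,0.4,0,0,1],
    [0,0,0,0,1]
  ]
}}

```text
clock: 38.25
ee_pos: [494.9, 125.0, 79.4]
eef_rot: [0.557, -0.515, -0.453, 0.468]
contact_force: [-0.1, -0.2, -1.0]
finger_gap: 61.1
```

Run:
```python
from h import *
plan([(493.4,122.7,72.5,JY,2)])
```

```text
t 38.25 pos [494.9 125.   79.4] yaw 1.419 tilt [-0.056  0.031  0.002] gap 61.1 tip 8.0 F [-0.1 -0.2 -1. ] q [ 0.12  0.07  1.85  0.04  1.27 -1.31]
[-0.13, 0.34, 0.04, -0.003] [-0.13, 0.34, 0.04, -0.003]
```

{"method": "play_rows", "body": {
  "increments": [
    [-0.1,0.3,0.05,0,1],
    [-0.1,0.3,0,0,1],
    [0,0.2,0,0,1],
    [0,0.1,0,0,1],
    [0,0,0,0,1]
  ]
}}

```text
clock: 38.88
ee_pos: [494.0, 123.8, 75.5]
eef_rot: [0.557, -0.515, -0.453, 0.468]
contact_force: [-0.6, 0.5, -1.2]
finger_gap: 61.1
```

Run:
```python
from h import *
plan([(493.4,122.7,72.5,JY,2)])
```

```text
t 38.88 pos [494.  123.8  75.5] yaw 1.419 tilt [-0.055  0.032  0.002] gap 61.1 tip 8.0 F [-0.6  0.5 -1.2] q [ 0.12  0.08  1.86  0.04  1.26 -1.32]
[-0.06, 0.15, 0.01, -0.003] [-0.06, 0.15, 0.01, -0.003]
```

{"method": "play_rows", "body": {
  "increments": [
    [0,0.5,0,0,1],
    [0,0.1,0,0,1],
    [0,0,0,0,-1],
    [0,0,0,0,-1],
    [0,0,0,0,-1],
    [0,0,0,0,-1],
    [0,-2,0,0,-1],
    [0,-4,0,0,-1],
    [0,-4,0,0,-1],
    [0,-1,0,0,-1]
  ]
}}

```text
clock: 40.12
ee_pos: [499.4, 119.9, 184.9]
eef_rot: [0.558, -0.514, -0.452, 0.469]
contact_force: [-0.6, -0.2, 0.7]
finger_gap: 85.6
```

Run:
```python
import h; from chk import *
s=nest(3); np.savez('side2.npz',**s)
save('n3.png',cv2.resize(s['frame'][120:220,180:310],(780,600)))
r=angles([(411,-373)]); h.WRAP=False
q=r[0]; plan([(q[0],q[1],150,q[2],10)])
```

```text
side [493.518 123.518   1.439   1.159  65.231   3.337 411.   ] jig 7.9 -1.8
[ 4.11479e+02 -3.72864e+02  5.42000e-01 -7.39000e-01  6.26060e+01
  2.09900e+00  6.24000e+02]
t 40.23 pos [498.6 119.8 183. ] yaw 1.418 tilt [-0.06   0.031  0.002] gap 85.1 tip 8.0 F [ 0.5  0.1 -0. ] q [ 0.11 -0.02  1.75  0.04  1.47 -1.31]
[-5.01, 0.23, 0.1, 0.088] [-5.0, 0.23, -0.34, 0.088] [-4.95, 0.23, -0.78, 0.088] [-4.86, 0.23, -1.21, 0.088] [-4.74, 0.23, -1.63, 0.088] [-4.58, 0.23, -2.04, 0.088] [-4.38, 0.23, -2.43, 0.088] [-4.15, 0.23, -2.8, 0.088] [-3.89, 0.23, -3.16, 0.088] [-3.6, 0.23, -3.48, 0.088]
```

View pics/n3.png

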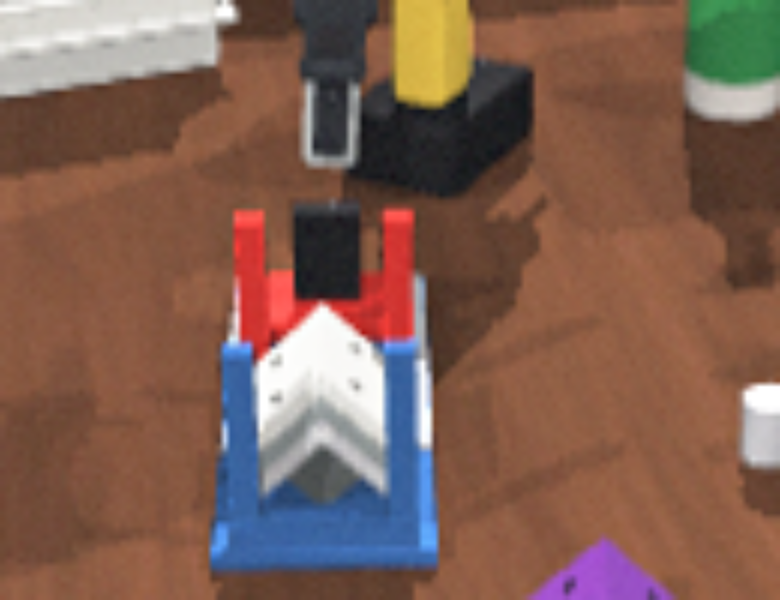

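Three nested. Now the fourth.

{"method": "play_rows", "body": {
  "increments": [
    [-5.0,0.2,0.1,0.088,-1],
    [-5.0,0.2,-0.3,0.088,-1],
    [-5.0,0.2,-0.8,0.088,-1],
    [-4.9,0.2,-1.2,0.088,-1],
    [-4.7,0.2,-1.6,0.088,-1],
    [-4.6,0.2,-2.0,0.088,-1],
    [-4.4,0.2,-2.4,0.088,-1],
    [-4.2,0.2,-2.8,0.088,-1],
    [-3.9,0.2,-3.2,0.088,-1],
    [-2.7,0.2,-2.5,0.085,-1]
  ]
}}

```text
clock: 41.48
ee_pos: [393.7, -366.4, 130.9]
eef_rot: [0.705, -0.66, -0.157, 0.206]
contact_force: [1.0, 0.3, 0.6]
finger_gap: 85.3
```

{"method": "play_rows", "body": {
  "increments": [
    [0,1,0,0,-1],
    [0,1,0,0,-1]
  ]
}}

```text
clock: 41.72
ee_pos: [389.7, -365.9, 106.7]
eef_rot: [0.707, -0.659, -0.155, 0.206]
contact_force: [0.7, -0.1, 0.8]
finger_gap: 85.2
```

Run:
```python
from h import *
plan([(411.4,-372.9,65,.546,4)])
```

```text
t 41.73 pos [ 389.7 -365.9  106.7] yaw 0.519 tilt [-0.086  0.047  0.005] gap 85.2 tip 8.0 F [ 0.7 -0.1  0.8] q [-0.83  0.15  1.72 -0.03  1.37 -1.34]
[0.44, 0.98, -0.5, -0.007] [0.43, 0.98, -0.51, -0.007] [0.43, 0.98, -0.51, -0.007] [0.43, 0.98, -0.51, -0.007]
```

{"method": "play_rows", "body": {
  "increments": [
    [0.4,1,-0.5,-0.007,-1],
    [0.4,1,-0.5,-0.007,-1],
    [0.4,1,-0.5,-0.007,-1],
    [0.4,0.6,-0.5,-0.007,-1],
    [0,0,0,0,-1],
    [0,0,0,0,-1]
  ]
}}

```text
clock: 42.48
ee_pos: [412.5, -369.8, 63.4]
eef_rot: [0.705, -0.654, -0.167, 0.218]
contact_force: [-0.9, 0.1, 0.6]
finger_gap: 85.7
```

Run:
```python
from h import *
plan([(411.4,-372.9,35,.546,3)])
```

```text
t 42.48 pos [ 412.5 -369.8   63.4] yaw 0.555 tilt [-0.089  0.05   0.005] gap 85.7 tip 8.0 F [-0.9  0.1  0.6] q [-0.8   0.26  1.68 -0.03  1.3  -1.35]
[-0.04, 0.94, -0.15, 0.003] [-0.04, 0.94, -0.15, 0.003] [-0.04, 0.94, -0.15, 0.003]
```

{"method": "play_rows", "body": {
  "increments": [
    [0,0.7,-0.2,0,-1],
    [0,0.9,-0.1,0,-1],
    [0,0.8,-0.1,0,-1],
    [0,0.2,0,0,-1],
    [0,0,0,0,-1]
  ]
}}

```text
clock: 43.1
ee_pos: [412.0, -372.4, 35.7]
eef_rot: [0.705, -0.654, -0.167, 0.218]
contact_force: [-1.1, -0.4, 0.7]
finger_gap: 85.5
```

Run:
```python
from h import *
plan([(411.4,-372.9,35,.546,1)])
```

```text
t 43.1 pos [ 412.  -372.4   35.7] yaw 0.555 tilt [-0.088  0.049  0.005] gap 85.5 tip 8.0 F [-1.1 -0.4  0.7] q [-0.81  0.29  1.69 -0.03  1.25 -1.35]
[-0.08, 0.08, -0.02, 0.009]
```

{"method": "play_rows", "body": {
  "increments": [
    [0,0,0,0,1],
    [0,0,0,0,1],
    [0,0,0,0,1],
    [0,0,0,0,1],
    [0,-2,0,0,1],
    [0,-4,0,0,1],
    [0,-4,0,0,1],
    [0,-2.5,0,0,1],
    [0,0,0,0,1]
  ]
}}

```text
clock: 44.22
ee_pos: [424.3, -379.3, 169.9]
eef_rot: [0.704, -0.655, -0.168, 0.217]
contact_force: [0.5, -1.1, -1.5]
finger_gap: 60.0
```

Run:
```python
import h; from h import *
h.WRAP=False
plan([(493.5,123,170,JY,10)])
st=arm.read_state()['ee_pos']
s=vision.snapshot('side'); print(tent(world(s),st[:2],z0=st[2]-34))
save('g4.png',cv2.resize(s['frame'][180:330,130:330],(800,600)))
```

```text
t 44.23 pos [ 424.3 -379.3  169.9] yaw 0.554 tilt [-0.085  0.047  0.005] gap 60.0 tip 8.0 F [ 0.5 -1.1 -1.5] q [-0.8   0.18  1.56 -0.03  1.49 -1.35]
[3.23, 0.17, 3.91, -0.087] [3.56, 0.17, 3.61, -0.087] [3.86, 0.17, 3.29, -0.087] [4.13, 0.17, 2.94, -0.087] [4.37, 0.17, 2.57, -0.087] [4.57, 0.17, 2.18, -0.087] [4.75, 0.17, 1.77, -0.087] [4.88, 0.17, 1.35, -0.087] [4.98, 0.17, 0.92, -0.087] [5.04, 0.17, 0.49, -0.087] 
[ 4.23718e+02 -3.79085e+02  5.40000e-01 -1.97000e+00  6.42920e+01
  2.31700e+00  1.48100e+03]
```

View pics/g4.png

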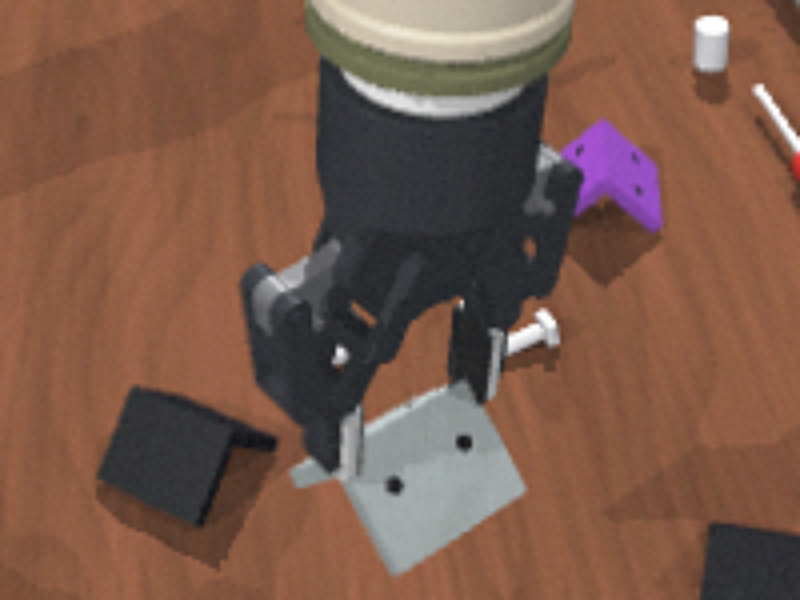

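Held securely. Carry to the jig.

{"method": "play_rows", "body": {
  "increments": [
    [3.2,0,3.9,-0.087,1],
    [3.6,0,3.6,-0.087,1],
    [3.9,0,3.3,-0.087,1],
    [4.1,0,2.9,-0.087,1],
    [4.4,0,2.6,-0.087,1],
    [4.6,0,2.2,-0.087,1],
    [4.8,0,1.8,-0.087,1],
    [4.9,0,1.4,-0.087,1],
    [5.0,0,0.9,-0.087,1],
    [3.8,0,0.3,-0.08,1]
  ]
}}

```text
clock: 45.52
ee_pos: [480.8, 127.1, 172.7]
eef_rot: [0.571, -0.492, -0.449, 0.48]
contact_force: [0.5, -1.3, -1.2]
finger_gap: 60.0
```

{"method": "play_rows", "body": {
  "increments": [
    [0,0,0,0,1],
    [0,0,0,0,1]
  ]
}}

```text
clock: 45.78
ee_pos: [478.8, 129.0, 169.9]
eef_rot: [0.571, -0.49, -0.448, 0.483]
contact_force: [0.1, -1.0, -2.0]
finger_gap: 59.6
```

Run:
```python
from h import *
plan([(493.5,123,122,JY,4)])
```

```text
t 45.77 pos [478.8 129.  169.9] yaw 1.438 tilt [-0.112  0.054  0.008] gap 59.6 tip 8.0 F [ 0.1 -1.  -2. ] q [ 0.11 -0.01  1.77  0.07  1.49 -1.34]
[-0.15, 1.14, -0.52, 0.003] [-0.14, 1.14, -0.52, 0.003] [-0.14, 1.14, -0.52, 0.003] [-0.14, 1.14, -0.52, 0.003]
```

{"method": "play_rows", "body": {
  "increments": [
    [-0.2,1.1,-0.5,0.003,1],
    [-0.1,1.1,-0.5,0.003,1],
    [-0.1,1.1,-0.5,0.003,1],
    [-0.1,0.8,-0.5,0.003,1],
    [0,0,0,0,1],
    [0,0,0,0,1]
  ]
}}

```text
clock: 46.52
ee_pos: [493.2, 119.6, 121.4]
eef_rot: [0.576, -0.494, -0.442, 0.479]
contact_force: [0.3, -0.3, -1.2]
finger_gap: 60.3
```

Run:
```python
from h import *
plan([(493.5,123.5,94,JY,3)])
st=arm.read_state()['ee_pos']
s=vision.snapshot('side'); print(tent(world(s),st[:2],r=42,z0=st[2]-36))
```

```text
t 46.52 pos [493.2 119.6 121.4] yaw 1.419 tilt [-0.115  0.053  0.008] gap 60.3 tip 8.0 F [ 0.3 -0.3 -1.2] q [ 0.09  0.07  1.78  0.06  1.4  -1.34]
[0.1, 0.91, -0.1, -0.002] [0.1, 0.91, -0.1, -0.002] [0.1, 0.91, -0.1, -0.002] 
[491.715 116.836   1.433   0.917  72.075   3.086 319.   ]
```

{"method": "play_rows", "body": {
  "increments": [
    [0.2,0.7,-0.1,0,1],
    [0.2,0.9,-0.1,0,1],
    [0.1,0.8,-0.1,0,1],
    [0,0.3,0,0,1],
    [0,0,0,0,1]
  ]
}}

```text
clock: 47.2
ee_pos: [493.9, 126.5, 93.0]
eef_rot: [0.575, -0.494, -0.442, 0.479]
contact_force: [-0.4, -0.5, -1.9]
finger_gap: 59.9
```

Run:
```python
from h import *
plan([(493.5,123.5,86,JY,2)])
s=vision.snapshot('side')
save('p4.png',cv2.resize(s['frame'][110:220,180:310],(709,600)))
```

```text
t 47.2 pos [493.9 126.5  93. ] yaw 1.42 tilt [-0.115  0.053  0.008] gap 59.9 tip 8.0 F [-0.4 -0.5 -1.9] q [ 0.1   0.11  1.79  0.07  1.35 -1.34]
[-0.16, 0.34, -0.05, -0.003] [-0.16, 0.34, -0.05, -0.003]
```

View pics/p4.png

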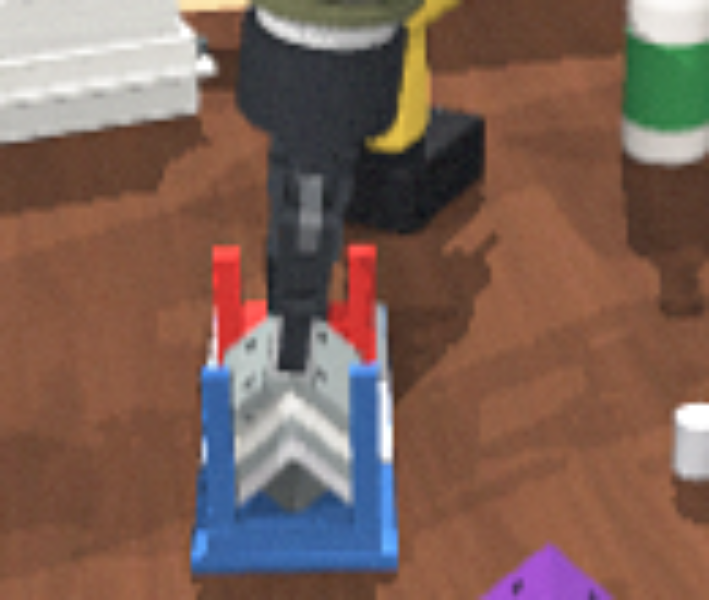

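{"method": "play_rows", "body": {
  "increments": [
    [-0.2,0.4,0,0,1],
    [-0.1,0.3,0,0,1],
    [0,0.2,0,0,1],
    [0,0.1,0,0,1],
    [0,0,0,0,1]
  ]
}}

```text
clock: 47.88
ee_pos: [494.9, 124.4, 90.0]
eef_rot: [0.575, -0.495, -0.444, 0.477]
contact_force: [-1.1, -0.7, -0.9]
finger_gap: 59.9
```

Run:
```python
from h import *
plan([(493.5,123.5,86,JY,2)])
```

```text
t 47.88 pos [494.9 124.4  90. ] yaw 1.42 tilt [-0.109  0.055  0.007] gap 59.9 tip 8.0 F [-1.1 -0.7 -0.9] q [ 0.1   0.11  1.8   0.07  1.34 -1.34]
[-0.06, 0.2, 0.04, -0.003] [-0.06, 0.2, 0.04, -0.003]
```

{"method": "play_rows", "body": {
  "increments": [
    [0,0.4,0,0,1],
    [0,0.3,0,0,1],
    [0,0,0,0,1]
  ]
}}

```text
clock: 48.25
ee_pos: [496.0, 124.3, 90.0]
eef_rot: [0.574, -0.496, -0.445, 0.477]
contact_force: [-2.5, 0.6, -0.3]
finger_gap: 60.2
```

Run:
```python
from h import *
plan([(493.5,123.5,86,JY,2)])
```

```text
t 48.25 pos [496.  124.3  90. ] yaw 1.42 tilt [-0.106  0.054  0.007] gap 60.2 tip 8.0 F [-2.5  0.6 -0.3] q [ 0.1   0.11  1.8   0.07  1.33 -1.34]
[-0.07, 0.21, 0.09, -0.002] [-0.07, 0.21, 0.09, -0.002]
```

In contact. Ease back sideways and release.

{"method": "play_rows", "body": {
  "increments": [
    [0,0,0.25,0,1],
    [0,0.2,0,0,1],
    [0,0,0,0,-1],
    [0,0,0,0,-1],
    [0,0,0,0,-1],
    [0,0,0,0,-1],
    [0,-2,0.2,0,-1],
    [0,-4,0.4,0,-1],
    [0,-4,0.4,0,-1],
    [0,-1,0,0,-1]
  ]
}}

```text
clock: 49.5
ee_pos: [493.9, 119.8, 199.1]
eef_rot: [0.574, -0.495, -0.444, 0.477]
contact_force: [0.3, -0.6, -0.1]
finger_gap: 85.3
```

Run:
```python
import h; from chk import *; import red
s=nest(4); np.savez('side2.npz',**s)
save('n4.png',cv2.resize(s['frame'][110:220,180:310],(709,600)))
s=vision.snapshot('top'); 
for n in ['angle1','bolt1']:
    for d in vision.find_in(s,n): print(n,round(d['p'],2),np.round(c2w(s,d['location'])))
plan([(*jig(154),150,JY,4)])
```

```text
side red 61 along [84.1 86.8 89.9] lat [-43.2 -31.7  38.9]
side blue 72 along [-41.7 -39.8 -36.5] lat [-40.8  27.3  38.9]
side black 49 along [147.3 149.8 153.8] lat [-17.2  -2.4  12.6]
top blue 24 along [-40.1 -36.1 -31.7] lat [28.3 34.9 41.1]
top black 46 along [147.9 151.  156.4] lat [-12.9  -0.3  12.1]
side [493.707 125.377   1.438   0.891  66.185   3.383 412.   ] jig 9.7 -1.7
angle1 0.92 [ 330. -216.   22.]
angle1 0.89 [581. -44.  22.]
angle1 0.7 [ 596. -345.   24.]
bolt1 0.4 [ 409. -147.    8.]
bolt1 0.36 [ 515. -160.   14.]
t 49.8 pos [491.3 119.6 194.3] yaw 1.42 tilt [-0.116  0.053  0.008] gap 85.5 tip 8.0 F [-0.  -0.2 -0.8] q [ 0.09  0.    1.71  0.06  1.54 -1.33]
[3.72, 1.23, -0.13, -0.001] [3.72, 1.23, -0.13, -0.001] [3.72, 1.23, -0.14, -0.001] [3.72, 1.23, -0.14, -0.001]
```

View pics/n4.png

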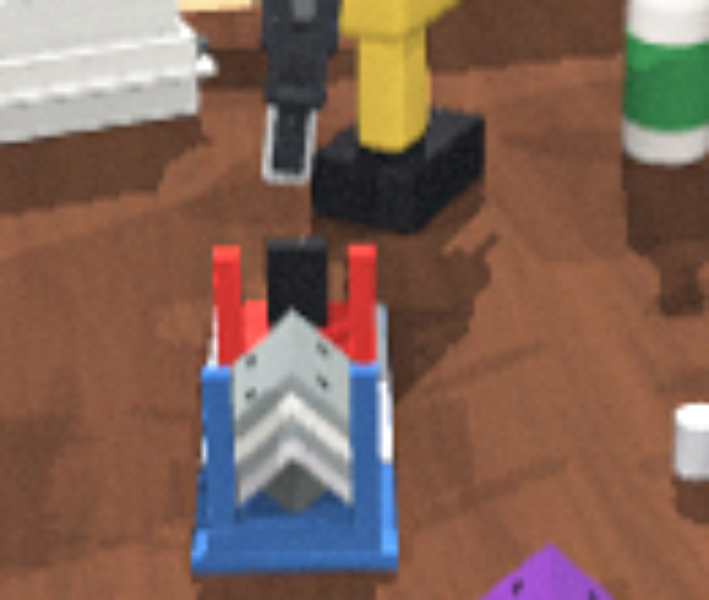

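All four metal angles are nested, and only the black and purple look-alikes remain on the bench. Go to the stop's grip.

{"method": "play_rows", "body": {
  "increments": [
    [3.6,1.0,-0.1,0,-1],
    [3.7,1.0,-0.1,0,-1],
    [3.7,1.0,-0.1,0,-1],
    [2.4,0.8,-0.1,0,-1],
    [0,0.5,0,0,-1],
    [0,0,0,0,-1]
  ]
}}

```text
clock: 50.55
ee_pos: [506.4, 255.4, 145.5]
eef_rot: [0.578, -0.492, -0.436, 0.483]
contact_force: [-0.2, 0.1, 0.5]
finger_gap: 85.5
```

Run:
```python
from h import *
plan([(*jig(153,-1.5),90,JY,4),(*jig(153,-1.5),53,JY,3)])
```

```text
t 50.55 pos [506.4 255.4 145.5] yaw 1.418 tilt [-0.128  0.048  0.009] gap 85.5 tip 8.0 F [-0.2  0.1  0.5] q [ 0.32  0.2   1.59  0.09  1.46 -1.11]
[0.28, 1.36, -0.34, -0.002] [0.28, 1.36, -0.34, -0.002] [0.28, 1.36, -0.34, -0.002] [0.28, 1.36, -0.34, -0.002] 
[-0.04, 1.22, -0.17, -0.0] [-0.04, 1.22, -0.17, -0.0] [-0.04, 1.22, -0.17, -0.0]
```

{"method": "play_rows", "body": {
  "increments": [
    [0.3,1.4,-0.3,0,-1],
    [0.3,1.4,-0.3,0,-1],
    [0.3,1.4,-0.3,0,-1],
    [0.1,1.4,-0.3,0,-1],
    [0,1.2,-0.2,0,-1],
    [0,1.2,-0.2,0,-1],
    [0,0.6,0,0,-1],
    [0,0,0,0,-1]
  ]
}}

```text
clock: 51.55
ee_pos: [512.6, 265.3, 51.3]
eef_rot: [0.578, -0.493, -0.435, 0.483]
contact_force: [0.5, -0.5, 1.0]
finger_gap: 85.0
```

Run:
```python
from h import *
plan([(*jig(153,-1.5),53,JY,1)])
```

```text
t 51.55 pos [512.6 265.3  51.3] yaw 1.415 tilt [-0.13   0.048  0.01 ] gap 85.0 tip 8.0 F [ 0.5 -0.5  1. ] q [ 0.33  0.33  1.62  0.09  1.3  -1.11]
[0.22, -0.18, -0.12, -0.01]
```

Close on the grip.

{"method": "play_rows", "body": {
  "increments": [
    [0,0,0,0,1],
    [0,0,0,0,1],
    [0,0,0,0,1],
    [0,0,0,0,1],
    [0,0,0,0,1],
    [0,0,0,0,1]
  ]
}}

```text
clock: 52.3
ee_pos: [513.9, 265.9, 53.5]
eef_rot: [0.578, -0.493, -0.436, 0.482]
contact_force: [1.0, 2.5, -0.6]
finger_gap: 13.2
```

Run:
```python
from h import *
import red
plan([(*jig(108),53,JY,4)])
```

```text
side red 68 along [79.7 83.4 87.1] lat [-43.1  -2.3  38.7]
side blue 84 along [-41.9 -39.5 -36.2] lat [-40.8  -9.3  38.7]
side black 75 along [109.4 132.4 148.2] lat [-17.5  -3.5  12.4]
top red 14 along [ 80.7  81.4 119.1] lat [-41.2 -35.6   7. ]
top blue 45 along [-40.7 -36.2 -32.1] lat [-39.1  28.   40.7]
top black 54 along [117.2 130.1 153.9] lat [-7.6  3.5 12.9]
t 52.4 pos [513.9 265.9  53.5] yaw 1.416 tilt [-0.127  0.048  0.009] gap 13.3 tip 8.0 F [-0.1  1.5  0.6] q [ 0.33  0.32  1.62  0.09  1.3  -1.11]
[-1.09, -0.02, 0.02, -0.002] [-1.09, -0.02, 0.03, -0.002] [-1.09, -0.02, 0.03, -0.002] [-1.09, -0.02, 0.03, -0.002]
```

{"method": "play_rows", "body": {
  "increments": [
    [-0.8,0,0,0,1],
    [-1.0,0,0,0,1],
    [-1.0,0,0,0,1],
    [-0.5,0,0,0,1],
    [-0.2,0,0,0,1],
    [0,0,0,0,1]
  ]
}}

```text
clock: 53.15
ee_pos: [508.4, 228.5, 53.5]
eef_rot: [0.578, -0.493, -0.437, 0.482]
contact_force: [-0.4, 1.9, 3.4]
finger_gap: 13.1
```

Run:
```python
from h import *
plan([(*jig(103.5),53,JY,4)])
```

```text
t 53.15 pos [508.4 228.5  53.5] yaw 1.416 tilt [-0.126  0.049  0.009] gap 13.1 tip 8.0 F [-0.4  1.9  3.4] q [ 0.28  0.28  1.68  0.08  1.29 -1.17]
[-0.26, 0.01, 0.03, -0.002] [-0.26, 0.01, 0.03, -0.002] [-0.26, 0.01, 0.03, -0.002] [-0.26, 0.01, 0.03, -0.002]
```

{"method": "play_rows", "body": {
  "increments": [
    [-0.3,0,0,0,1],
    [-0.3,0,0,0,1],
    [-0.3,0,0,0,1],
    [-0.3,0,0,0,1],
    [0,0,0,0,1]
  ]
}}

```text
clock: 53.78
ee_pos: [506.8, 218.2, 53.5]
eef_rot: [0.578, -0.493, -0.438, 0.481]
contact_force: [-0.2, 2.1, 3.5]
finger_gap: 13.1
```

Run:
```python
from h import *
plan([(*jig(103.5),53,JY,4)])
```

```text
t 53.77 pos [506.8 218.2  53.5] yaw 1.417 tilt [-0.125  0.052  0.009] gap 13.1 tip 8.0 F [-0.2  2.1  3.5] q [ 0.26  0.26  1.7   0.09  1.29 -1.19]
[-0.0, 0.02, 0.03, -0.002] [-0.0, 0.02, 0.03, -0.002] [-0.0, 0.02, 0.03, -0.002] [-0.0, 0.02, 0.03, -0.002]
```

{"method": "play_rows", "body": {
  "increments": [
    [-0.2,0,0,0,1],
    [-0.2,0,0,0,1],
    [0,0,0,0,1]
  ]
}}

```text
clock: 54.15
ee_pos: [506.9, 218.3, 53.5]
eef_rot: [0.579, -0.491, -0.44, 0.479]
contact_force: [-1.1, -1.0, 5.2]
finger_gap: 13.1
```

Run:
```python
from h import *
from chk import nest
import red
p=arm.read_state()['ee_pos'][:2]-JO; print('tcp jig',p@[np.cos(JY),np.sin(JY)])
plan([]); nest(4)
s=vision.snapshot('side'); save('f1.png',cv2.resize(s['frame'][110:220,180:310],(709,600)))
```

```text
side red 66 along [-12.3  34.1  37.9] lat [-41.4  27.2  39.4]
side blue 80 along [-42.5 -39.6 -37.6] lat [-40.8 -30.4  38.9]
side black 74 along [ 59.9  82.6 100.4] lat [-17.3  -3.3  12.7]
top red 30 along [32.9 37.6 71.1] lat [ 5.8 33.4 40.6]
top blue 46 along [-40.7 -36.5 137.7] lat [-39.    4.1  40.8]
top black 40 along [ 66.3  81.2 102.9] lat [-6.4  1.5 13.1]
tcp jig 103.53254146209768
t 54.25 pos [506.9 218.3  53.6] yaw 1.417 tilt [-0.122  0.058  0.009] gap 13.2 tip 8.0 F [1.5 4.6 2.3] q [ 0.26  0.26  1.7   0.09  1.28 -1.19]
side [492.673 117.729   1.448   1.524  66.566   3.273 415.   ] jig 2.0 -1.8
```

The TCP is blocked, so the bundle is against the posts. One firmer press to confirm.

{"method": "play_rows", "body": {
  "increments": [
    [-0.4,0,0,0,1],
    [-0.4,0,0,0,1]
  ]
}}

```text
clock: 54.6
ee_pos: [506.9, 218.1, 53.7]
eef_rot: [0.581, -0.488, -0.445, 0.475]
contact_force: [5.2, 27.7, -6.9]
finger_gap: 13.0
```

Run:
```python
from h import *
plan([])
```

```text
t 54.6 pos [506.9 218.1  53.7] yaw 1.417 tilt [-0.118  0.072  0.01 ] gap 13.0 tip 8.0 F [ 5.2 27.7 -6.9] q [ 0.25  0.25  1.71  0.1   1.28 -1.21]
```

Firm 28 N stop with no motion. Relax, open partway, and rise.

{"method": "play_rows", "body": {
  "increments": [
    [0,0,0,0,1],
    [0,0,0,0,1],
    [0,0,0,0,0.3],
    [0,0,0,0,0.3],
    [0,0,0,0,0.3],
    [0,0,0,0,0.3]
  ]
}}

```text
clock: 55.35
ee_pos: [506.4, 217.0, 52.4]
eef_rot: [0.582, -0.489, -0.444, 0.475]
contact_force: [0.5, -0.6, -0.1]
finger_gap: 29.8
```

Run:
```python
from h import *
plan([(506.9,218.1,190,None,4)])
```

```text
t 55.35 pos [506.4 217.   52.4] yaw 1.415 tilt [-0.119  0.072  0.01 ] gap 29.8 tip 8.0 F [ 0.5 -0.6 -0.1] q [ 0.25  0.25  1.71  0.1   1.28 -1.21]
[0.21, -3.41, 0.43, 0.0] [0.21, -3.41, 0.43, 0.0] [0.21, -3.41, 0.43, 0.0] [0.21, -3.41, 0.43, 0.0]
```

{"method": "play_rows", "body": {
  "increments": [
    [0.1,-1,0.15,0,0.3],
    [0.2,-3,0.4,0,0.3],
    [0.2,-3.5,0.4,0,0.3],
    [0.2,-4,0.4,0,0.3],
    [0.2,-4,0.4,0,0.3],
    [0,0,0,0,0.3],
    [0,0,0,0,0.3]
  ]
}}

```text
clock: 56.22
ee_pos: [508.9, 217.4, 217.0]
eef_rot: [0.582, -0.489, -0.444, 0.474]
contact_force: [-0.7, -0.5, 0.7]
finger_gap: 30.1
```

Run:
```python
from chk import *; import red
plan([]); nest(4)
s=vision.snapshot('side'); save('f2.png',cv2.resize(s['frame'][110:220,180:310],(709,600)))
t=vision.snapshot('top')
for n in ['bolt1','socket','drill','wrench','screwdriver']:
    print(n,[np.round(c2w(t,d['location'])).tolist() for d in vision.find_in(t,n)[:2]])
W=world(t); f=t['frame'].astype(int); P=W-np.array([*JO,0]); e=np.array([np.cos(JY),np.sin(JY)]); A=P[...,:2]@e; L=P[...,:2]@np.array([-e[1],e[0]])
for lo,hi in ((85,94),(75,85),(65,75)):
    m=(abs(L)<26)&(A>-60)&(A<60)&(W[...,2]>lo)&(W[...,2]<hi); print(lo,m.sum(),np.percentile(A[m],[2,98]).round(1) if m.any() else '')
```

```text
side red 55 along [32.3 34.7 38.5] lat [-39.5  28.6  39.4]
side blue 77 along [-42.  -39.2 -36.4] lat [-40.7 -30.3  38.7]
side black 55 along [ 94.2  97.6 100.4] lat [-17.2  -2.7  12.5]
top red 19 along [33.8 38.8 41.9] lat [28.1 35.9 41.1]
top blue 37 along [-40.8 -37.3 -32.9] lat [-38.2 -28.6  40.7]
top black 45 along [ 95.7  99.5 103.7] lat [-12.3   1.   13.3]
t 56.33 pos [508.9 217.4 216.7] yaw 1.415 tilt [-0.118  0.072  0.01 ] gap 30.2 tip 8.0 F [ 0.1 -0.  -0.4] q [ 0.25  0.1   1.57  0.1   1.57 -1.18]
side [492.661 117.669   1.451   1.483  68.574   3.26  411.   ] jig 2.0 -1.8
bolt1 [[410.0, -149.0, 9.0]]
socket [[695.0, 117.0, 29.0]]
drill [[609.0, 474.0, 176.0]]
wrench [[728.0, -262.0, 7.0]]
screwdriver [[717.0, -71.0, 23.0], [608.0, 472.0, 174.0]]
85 47 [-29.7  -3.3]
75 85 [-31.   1.]
65 75 [-30.9   3.4]
```

View pics/f2.png

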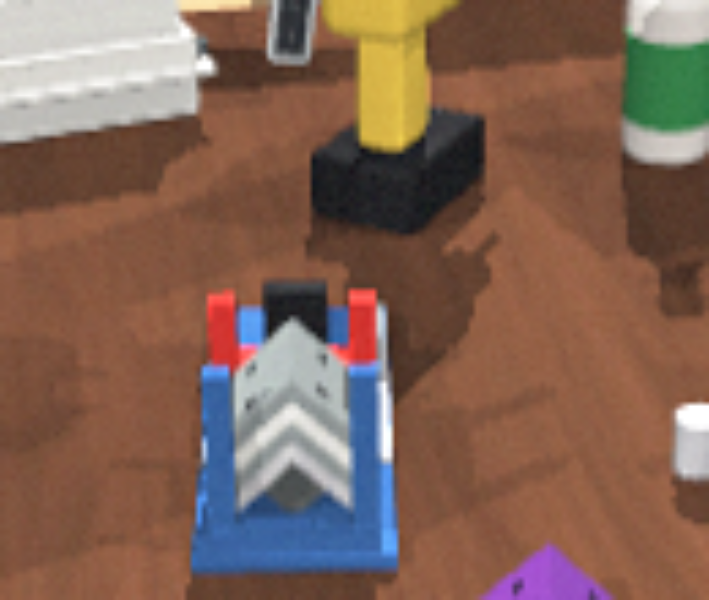

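```bash
python3 -c "
from bench import arm
print(arm.hand_in())"
```

```text
the job is handed in; nothing more can be done
None
```

I drew the end stop back and nested all four metal angles on the saddle. I then slid the stop up until the bundle was tight against the fixed posts, let go, lifted clear and handed the job in. No verdict is reported at hand-in. The black and purple look-alikes stayed on the bench.

**Last checks**
- **Bundle:** the final picture shows four nested ridges between the posts. In the top view their ends lie at jig x of about -31 mm, and the fixed posts' faces are at -32 mm.
- **End stop:** it read about 0.034 to 0.035 after release. The last push met 28 N without any movement.
- **Other things:** bolt1, socket, drill, wrench and screwdriver were found within about 1 cm of where they started. Bolt2 was not reported in the last picture; it was still in place just before the stop was moved.

**Disagreements and problems**
- **Side-camera fit:** it puts the top angle at jig x +2.0 mm and 1.8 mm across. Both are within tolerance. The same sideways offset appeared at every layer, so I take it to be an error in my jig pose.
- **Tool tilt:** the tool drifted to as much as 0.13 rad off vertical during the run. I straightened it once by gripping the stop's black grip. That slid the stop in a few millimetres, still above 0.08.

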